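Roll a wheel into its fork and line it up with a drift

ROBOT

A 6-joint arm with a two-finger parallel gripper is mounted at the origin on the work surface. World frame = base frame: x ahead of the robot, y to its left, z up, the work surface at z = 0. Lengths are in m, angles in rad, forces in N, time in s.
With the tool pointing down it reaches from about 0.35 to 0.85 m from the base axis. Payload 8.1 kg.
Tool frame: the origin (TCP) lies on the centre line of the jaws, within the pads' length; the fingertips stand 25 mm ahead of it and the grasp point (between the pads) lies 6 mm ahead of it (bot.tcp_to_tips is the distance from the TCP to the fingertips, in m); x points along the fingers, y is the direction in which the jaws open and shut, and the axes are right-handed (so a half turn about x gives the same grasp; the last joint's range is limited). The gripper opens to 93 mm and grips with 3 to 60 N. Pads are 15 mm wide; open, the fingers measure 128 mm over their backs; the gripper's body (75 mm by 188 mm) begins 65 mm behind the grasp point.
Start: joints at [-1.274, 0.13, 1.488, -0, 1.523, -0.085], TCP at [0.224, -0.557, 0.244] pointing down, gripper open.
Joint ranges: [-2.96, 2.96], [-0.89, 2.26], [0.02, 2.5], [-1.34, 4.48], [0, 2.73], [-2.66, 2.66]. Speed limits (rad/s): [2.39, 2.39, 2.79, 3.14, 3.14, 3.14].

INTERFACE

Orientations are given as [roll, pitch, yaw] about the fixed x, y, z axes, in that order (R = Rz(yaw) Ry(pitch) Rx(roll)).
In Python, from rig import sensors, viewer, bot gives the robot as it stands.
- The arm moves only by the tool play_rows, never from a script. Its argument "increments" is a list of rows, each an object of numbers: "dx", "dy", "dz": the shift along the tool's x, y, z in cm; "ax", "ay", "az": the turn, a rotation vector about the tool's x, y, z in degrees. In form: [{"dx": .., "dy": .., "dz": .., "ax": .., "ay": .., "az": ..}, ...]. A call has 1 to 20 rows; each row is the pose to reach, as a shift and turn from the pose measured when the call began, along the tool's axes at that moment; what a row does not reach only later rows make up. A row lasts 1/8 s, in which the tool goes at most 62.5 mm and 10.7 degrees, less where a joint would pass 70% of its speed; a pose out of reach is approached as far as the arm can. A call with a gripper value outside its range is refused whole. "claw" is the opening in per cent of the stroke, from 0 (shut) to 100 (fully open), set as the call begins (left out, the last holds). The fingers move at their own pace and stop on an object; "force" is the grip in N (left out, the last holds). Time passes only in rows, so rows that repeat a pose let the fingers close. It gives the time, the measured TCP pose, the force and the opening at its end, in the units of the state.
- sensors.read_state(): the state, without advancing time (a new reading comes with each control period).
- viewer.snapshot(name): name is "scene" or "top" or "wrist"; returns the picture (420x560x3 uint8, red, green, blue); there is no depth.
- viewer.calibration(name): a dict with "camera_matrix" (3x3 intrinsics, pixels), "R" (3x3) and "t" (3): a world point X has camera coordinates R X + t. Camera axes: x right, y down, z forward; pixel columns grow to the right and rows downward; lengths in m; the calibration is good to about 2 mm. The wrist camera is an equidistant fisheye: a pixel r from the principal point sees the ray r / f radians off the axis. A picture is of the moment at which its call begins: read the wrist's pose just before it. calibration takes no time and is no camera call; for the wrist camera it gives the pose at the moment of the call.
- bot.finish_job(): hands the job in, once; it reports no verdict.
The state is a dict: "t": time; "joints": joint angles; "qvel": joint speeds; "tau": joint torques, N m; "tool_pos": TCP position; "tcp_rot": TCP orientation; "force": force on the tool from outside, world axes, zero at the start; "torque": the same for the moment, N m; "grip_width": opening from 0.0 (shut) to 1.0 (fully open).
Only numpy, scipy, OpenCV 4.12 (cv2) and the standard library are available. Lean on these libraries where they do the work, as an engineer would, in place of code of your own. Each camera call takes 0.05 s, during which the arm holds its last target. There are 200 camera calls.

TASK

Roll the small wheel along the bench on its tread, turning as it goes and not dragged, into the steel fork on the end of the timber rail; do not pick it up or let it fall over. Then push the tapered drift, point first and from either side, through the fork and the wheel's bore until its shoulder is up against the fork, so that the wheel is drawn up into line with the fork holes and hangs clear of the bench, and let go. Leave the jar, the hammer and the wrench where they are.

Things in the scene. Friction and masses are not known exactly. Their poses are not given: they have to be found in the camera images.
- wheel: free-running small wheel standing on its tread on the bench: black tyre, grey body; 100 mm diameter, tread 30 mm wide, hub 36 mm long and 36 mm across with a 21 mm bore through it, web 18 mm thick, 0.3 to 0.5 kg. Origin at its centre, 50 mm up (6 mm lower than the fork holes); y is its axle axis, x and z turn as it rolls. Starts before the fork's mouth, up to 20 mm to one side, 0.2 rad askew
- fork: timber rail (42 mm wide, 89 mm high) fixed to the bench on edge, with a steel wheel fork bolted on its end. Origin on the bench straight below the axle holes; x points from the fork's open mouth inwards along the rail, y is the axis of both holes, z up. The rail's end face stands at x = +57 mm, so the wheel can roll 7 mm too far. Two hold-fasts, 155 mm high, stand at x = 240 and 420 mm
- fork_hole (a point): mid-point between the fork's two 21 mm axle holes, 56 mm up; axes as fork. The cheeks are upright plates 5 mm thick, 42 mm apart inside, from x = -24 mm (the mouth) to the rail, 30 to 80 mm up, open above the holes; a bridge joins them over the wheel at x = 28 to 54 mm, its top 111 mm up. Bolt heads stand out 8 mm from them at x = 82 and 112 mm
- drift_grip (a point): centre of the octagonal grip (26 mm across flats, 60 mm long) of the steel drift lying on the bench, 13 mm up; x points along the drift to its point. From the grip's square shoulder, 30 mm ahead of here, runs a polished, greased round shank 17.5 mm in diameter and 54 mm long, then 40 mm of taper down to 7 mm at the point. 0.25 to 0.5 kg
- drift_tip (a point): the drift's point, 124 mm ahead of drift_grip
- drift_shoulder (a point): centre of the shoulder face, 30 mm ahead of drift_grip; it meets a cheek's outer face, 26 mm from the middle of the fork, when the drift is fully home
- jar: a glass jar with a steel lid, 56 mm wide, 75 mm high, standing on the bench; origin at the centre of its underside. To be left alone
- hammer: a wooden-handled hammer lying on the bench, 260 mm long, head 78 mm wide and 26 mm high; origin under the middle of its length, x towards the head. To be left alone
- wrench: a steel wrench lying flat on the bench, 180 mm long, 38 mm wide, 8 mm high; origin under the middle of its length. To be left alone

How it is judged:
On the way, in this order (a step that is already met when the one before it is completed fails the run):
1. the wheel has rolled on the bench through about a quarter turn or more, upright (angle between wheel's own z axis and vertical above 1.5 rad and angle between wheel's own y axis and vertical between 1.2 and 1.94 rad and height (world z) of wheel below 0.056 m), for 0.05 s.
2. the wheel stands in the fork with its bore within 10 mm of the fork holes, the drift not yet in it (x of wheel in the frame of fork_hole between -0.01 and 0.01 m and y of wheel in the frame of fork_hole between -0.008 and 0.008 m and distance between drift_tip and fork_hole above 0.03 m), for 0.1 s.
At the end, for the whole second after the job is handed in: the drift is through both cheeks and the wheel, square to the fork within about 0.1 rad, its shoulder within 5 mm of the cheek; the wheel's centre is within 4 mm of the hole axis along the fork, at least 1 mm up off its standing height so that it hangs clear of the bench; all at rest and released (distance between wheel and fork_hole below 0.008 m and x of wheel in the frame of fork_hole between -0.004 and 0.004 m and height (world z) of wheel above 0.0512 m and angle between the x axis of drift_grip and the y axis of fork, either way round below 0.1 rad and angle between the y axis of wheel and the y axis of fork, either way round below 0.17 rad and distance between drift_shoulder and fork_hole below 0.031 m and distance between drift_tip and fork_hole between 0.06 and 0.074 m and linear speed of wheel below 0.02 m/s); the robot touches nothing.
It fails at once if the wheel is picked up (more than 15 mm off the bench) (height (world z) of wheel above 0.065 m).
It fails at once if the wheel falls over (leans more than 35 degrees) (angle between wheel's own y axis and vertical below 0.96 rad or angle between wheel's own y axis and vertical above 2.18 rad).
It fails at once if the jar is moved more than 25 mm (distance of jar from where it was at the start of the episode above 0.025 m).
It fails at once if the hammer is moved more than 25 mm (distance of hammer from where it was at the start of the episode above 0.025 m).
It fails at once if the wrench is moved more than 25 mm (distance of wrench from where it was at the start of the episode above 0.025 m).
It also fails if it takes over 72 s, if anything falls off the work surface, if the arm or the gripper's body presses on something with over 40 N, if the wrist force passes 120 N, or if a joint passes its speed limit or range.

## Working session

There is one attempt and no reset: what is moved stays moved. The work goes in short steps, Python scripts to look and compute and a tool call to move; the robot and the scene stay as the last step left them, time stands still between calls to the robot, and variables do not carry over. Pictures are saved under pics/ and viewed, about 8 in all and at most 12, crops included, and the job is handed in when it is done.

Besides the shell and the picture viewer there is one more tool, called after ">>>" as name([rows], argument=value, ...), one row to a line, values as JSON. play_rows: Moves the arm, as the interface text tells. Its arguments: {"type":"object","properties":{"increments":{"type":"array","items":{"type":"object","properties":{"dx":{"type":"number"},"dy":{"type":"number"},"dz":{"type":"number"},"ax":{"type":"number"},"ay":{"type":"number"},"az":{"type":"number"}}}},"claw":{"type":"number"},"force":{"type":"number"}},"required":["increments"]}

```bash
mkdir -p pics; ls; python3 - <<'E'
from rig import sensors, viewer, bot
import cv2, numpy as np
s=sensors.read_state(); print({k:np.round(v,3).tolist() for k,v in s.items()}, bot.tcp_to_tips)
for n in ("scene","top","wrist"):
    c=viewer.calibration(n); print(n,{k:np.round(v,4).tolist() if not isinstance(v,str) else v for k,v in c.items()})
    im=viewer.snapshot(n); cv2.imwrite(f"pics/{n}0.png",im[:,:,::-1])
E
```

```text
pics
{'t': 0.0, 'joints': [-1.274, 0.131, 1.489, -0.0, 1.523, -0.085], 'qvel': [-0.001, -0.001, -0.001, -0.001, 0.0, 0.001], 'tau': [0.002, -55.984, -49.176, 0.077, 0.036, -0.0], 'tool_pos': [0.223, -0.556, 0.243], 'tcp_rot': [-1.656, 1.569, 1.868], 'force': [-0.06, -0.408, 0.616], 'torque': [0.015, -0.004, -0.033], 'grip_width': 1.006} 0.025
scene {'camera_matrix': [[395.8035, 0.0, 283.7918], [0.0, 395.8035, 210.9015], [0.0, 0.0, 1.0]], 'R': [[0.8914, 0.4528, -0.022], [0.2337, -0.5005, -0.8336], [-0.3884, 0.7379, -0.5519]], 't': [-0.4729, -0.1263, 1.1631]}
top {'camera_matrix': [[389.9193, 0.0, 280.1311], [0.0, 389.9193, 215.793], [0.0, 0.0, 1.0]], 'R': [[-0.0114, -0.9999, 0.0054], [-0.9945, 0.0108, -0.1043], [0.1042, -0.0066, -0.9945]], 't': [-0.086, 0.565, 0.8264]}
wrist {'camera_matrix': [[325.1923, 0.0, 278.5858], [0.0, 325.1923, 208.7616], [0.0, 0.0, 1.0]], 'R': [[0.3726, -0.928, -0.0017], [-0.8981, -0.3611, 0.2512], [-0.2337, -0.092, -0.9679]], 't': [-0.5982, -0.0292, 0.3908]}
```

View pics/top0.png

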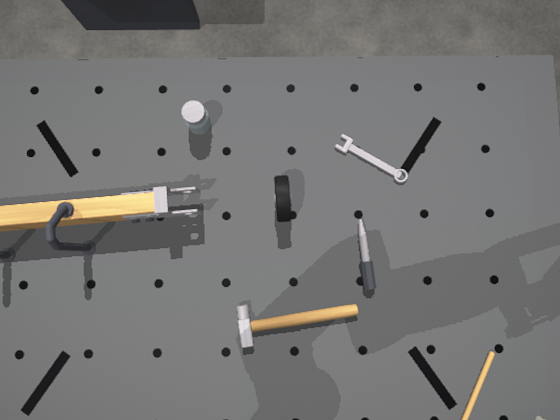

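View pics/scene0.png

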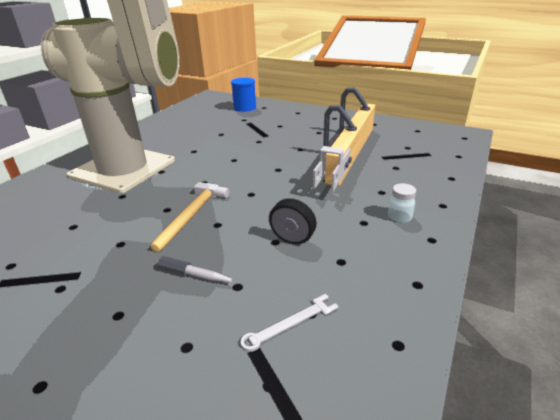

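The top view shows the fork mouth near (190,201) with the rail running left (+y). The wheel is at (283,199) with its axle along the rail, so about 90° off the fork's axle. The drift has its tip at (361,222) and its grip end at (370,288), and the wrench, hammer and jar are clear of the path. Next I'll measure in the top view and check what the wrist camera sees.

```bash
cat > h.py <<'E'
import numpy as np, cv2
from rig import sensors, viewer, bot
from scipy.spatial.transform import Rotation as Ro
def ray(c,px):
    K=np.array(c["camera_matrix"]);R=np.array(c["R"]);t=np.array(c["t"])
    return -R.T@t, R.T@np.array([(px[0]-K[0,2])/K[0,0],(px[1]-K[1,2])/K[1,1],1])
def wray(c,px):
    K=np.array(c["camera_matrix"]);R=np.array(c["R"]);t=np.array(c["t"])
    d=np.array([px[0]-K[0,2],px[1]-K[1,2]]);r=np.hypot(*d);th=r/K[0,0]
    return -R.T@t, R.T@np.array([*(d/max(r,1e-9)*np.sin(th)),np.cos(th)])
def plane(o,d,z): return o+d*(z-o[2])/d[2]
def proj(c,X):
    K=np.array(c["camera_matrix"]);p=np.array(c["R"])@np.array(X)+np.array(c["t"])
    return (K@p/p[2])[:2]
def wproj(c,X):
    K=np.array(c["camera_matrix"]);p=np.array(c["R"])@np.array(X)+np.array(c["t"])
    q=np.hypot(p[0],p[1]);return K[:2,2]+K[0,0]*np.arctan2(q,p[2])*p[:2]/q
def tool():
    s=sensors.read_state();return np.array(s["tool_pos"]),Ro.from_euler("xyz",s["tcp_rot"]).as_matrix(),s
def goal(pos,R):
    """target pose -> cm, deg in the present tool frame"""
    p,R0,s=tool();d=R0.T@(np.array(pos)-p)*100;a=np.degrees(Ro.from_matrix(R0.T@R).as_rotvec())
    return np.round(d,2),np.round(a,2)
def down(jaw,tilt=0,axis=None):
    """tool pointing down, jaws along world heading jaw (rad)"""
    x=np.array([0,0,-1.]);y=np.array([np.cos(jaw),np.sin(jaw),0]);return np.c_[x,y,np.cross(x,y)]
E
python3 - <<'E'
from h import *
im=cv2.imread("pics/top0.png");c=viewer.calibration("top")
a=cv2.resize(im[170:240,140:240],None,fx=4,fy=4,interpolation=2)
b=cv2.resize(im[165:235,250:350],None,fx=4,fy=4,interpolation=2)
d=cv2.resize(im[215:295,330:400],None,fx=4,fy=4,interpolation=2)
w=cv2.imread("pics/wrist0.png")
cv=np.zeros((600,800,3),np.uint8);cv[:280,:400]=a;cv[:280,400:]=b;cv[280:600,:280]=d;cv[280:595,300:720]=cv2.resize(w,(420,315))
cv2.imwrite("pics/m1.png",cv)
E
```

```text
(no output)
```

View pics/m1.png

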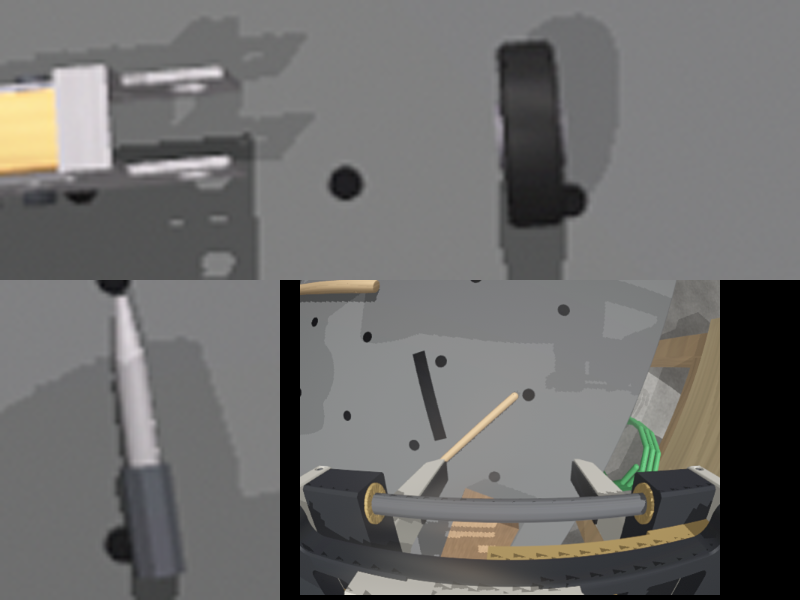

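```bash
python3 - <<'E'
from h import *
c=viewer.calibration("top")
P=lambda x,y,z:plane(*ray(c,(x,y)),z)
def A(x,y,z): return P(140+x/4,170+y/4,z)
u=[A(125,82,.08),A(222,72,.08)];l=[A(130,168,.08),A(228,159,.08)]
print("cheeks",np.round(u,4).tolist(),np.round(l,4).tolist())
ax=(u[1]-u[0]+l[1]-l[0]);mid=(u[1]+l[1])/2;ax/=np.linalg.norm(ax);xf=-ax
print("sep",np.linalg.norm(np.cross(u[1]-l[1],ax)),"fork heading",np.arctan2(xf[1],xf[0]),"origin",mid+xf*.024)
# rail edges z=.089
# wheel
def B(x,y,z): return P(250+(x-400)/4,165+y/4,z)
top=B(525,42,.05);bot_=B(535,225,.05);print("wheel ends",top,bot_,(top+bot_)/2,np.linalg.norm(top-bot_))
print("bbox",B(500,130,.05),B(560,130,.05))
def D(x,y,z): return P(330+x/4,215+(y-280)/4,z)
t=D(121,297,.013);s=D(145,465,.013);e=D(163,575,.013)
print("drift tip",t,"sh",s,"end",e,np.linalg.norm(t-s),np.linalg.norm(s-e),"heading",np.arctan2(*(t-e)[1::-1]))
print("cam",ray(c,(0,0))[0])
E
```

```text
cheeks [[0.6141, 0.1336, 0.08], [0.6188, 0.0834, 0.08]] [[0.5691, 0.1302, 0.08], [0.5732, 0.0798, 0.08]]
sep 0.045727543923845405 fork heading 1.6586313033506923 origin [0.5939052  0.10546339 0.08      ]
wheel ends [ 0.64969755 -0.09556454  0.05      ] [ 0.55010658 -0.09974843  0.05      ] [ 0.59990207 -0.09765649  0.05      ] 0.09967881193921845
bbox [ 0.60167054 -0.08153771  0.05      ] [ 0.60132796 -0.11385037  0.05      ]
drift tip [ 0.55607926 -0.27169974  0.013     ] sh [ 0.46252869 -0.28192976  0.013     ] end [ 0.40237602 -0.28976381  0.013     ] 0.0941082467742003 0.060660656806694524 heading 0.11698903482987881
cam [ 0.47484819 -0.0866431   0.88123544]
```

```bash
python3 - <<'E'
from h import *
p,R,s=tool();print(np.round(R,3).tolist(),np.arctan2(R[1,1],R[0,1]))
for j in (1.613,1.613-np.pi): print(j,goal([.6,-.098,.15],down(j)))
E
```

```text
[[-0.0, 0.373, -0.928], [0.001, -0.928, -0.373], [-1.0, -0.001, -0.0]] -1.1889739495562903
1.613 (array([  9.33, -28.49, -52.02]), array([-1.6054e+02, -1.2000e-01,  1.0000e-02]))
-1.5285926535897931 (array([  9.33, -28.49, -52.02]), array([1.946e+01, 1.000e-02, 8.000e-02]))
```

>>> play_rows([
  {"dx":7.3,"dy":-28.5,"dz":-52,"ax":19.5},
  {"dx":7.3,"dy":-28.5,"dz":-52,"ax":19.5},
  {"dx":7.3,"dy":-28.5,"dz":-52,"ax":19.5},
  {"dx":7.3,"dy":-28.5,"dz":-52,"ax":19.5},
  {"dx":7.3,"dy":-28.5,"dz":-52,"ax":19.5},
  {"dx":7.3,"dy":-28.5,"dz":-52,"ax":19.5},
  {"dx":7.3,"dy":-28.5,"dz":-52,"ax":19.5},
  {"dx":7.3,"dy":-28.5,"dz":-52,"ax":19.5},
  {"dx":7.3,"dy":-28.5,"dz":-52,"ax":19.5},
  {"dx":7.3,"dy":-28.5,"dz":-52,"ax":19.5},
  {"dx":7.3,"dy":-28.5,"dz":-52,"ax":19.5},
  {"dx":7.3,"dy":-28.5,"dz":-52,"ax":19.5},
  {"dx":7.3,"dy":-28.5,"dz":-52,"ax":19.5},
  {"dx":7.3,"dy":-28.5,"dz":-52,"ax":19.5},
], claw=60, force=15)

```text
validation failed for argument at $.in...
```

```bash
python3 - <<'E'
from h import *
p,R,s=tool();print(p,s["t"],s["grip_width"],np.round(s["joints"],2))
print(goal([.6,-.098,.111],down(-1.5286)))
cv2.imwrite("pics/w1.png",viewer.snapshot("wrist")[:,:,::-1])
E
```

```text
[ 0.22345416 -0.55639449  0.24282379] 0.15 0.9966694821964055 [-1.27  0.13  1.49 -0.    1.52 -0.09]
(array([ 13.23, -28.49, -52.02]), array([1.946e+01, 1.000e-02, 8.000e-02]))
```

View pics/w1.png

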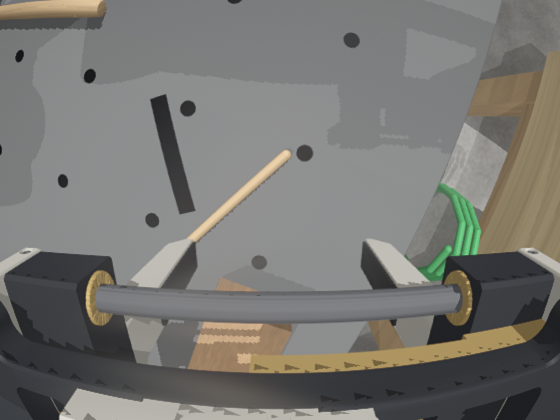

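The call was refused, so the arm hasn't moved and this picture (4 of 12) is the start view. I'll resend with all six numbers in every row.

>>> play_rows([
  {"dx":7.3,"dy":-28.5,"dz":-52,"ax":19.5,"ay":0,"az":0},
  {"dx":7.3,"dy":-28.5,"dz":-52,"ax":19.5,"ay":0,"az":0},
  {"dx":7.3,"dy":-28.5,"dz":-52,"ax":19.5,"ay":0,"az":0},
  {"dx":7.3,"dy":-28.5,"dz":-52,"ax":19.5,"ay":0,"az":0},
  {"dx":7.3,"dy":-28.5,"dz":-52,"ax":19.5,"ay":0,"az":0},
  {"dx":7.3,"dy":-28.5,"dz":-52,"ax":19.5,"ay":0,"az":0},
  {"dx":7.3,"dy":-28.5,"dz":-52,"ax":19.5,"ay":0,"az":0},
  {"dx":7.3,"dy":-28.5,"dz":-52,"ax":19.5,"ay":0,"az":0},
  {"dx":7.3,"dy":-28.5,"dz":-52,"ax":19.5,"ay":0,"az":0},
  {"dx":7.3,"dy":-28.5,"dz":-52,"ax":19.5,"ay":0,"az":0},
  {"dx":7.3,"dy":-28.5,"dz":-52,"ax":19.5,"ay":0,"az":0},
  {"dx":7.3,"dy":-28.5,"dz":-52,"ax":19.5,"ay":0,"az":0},
  {"dx":7.3,"dy":-28.5,"dz":-52,"ax":19.5,"ay":0,"az":0},
], claw=60, force=15)

```text
t: 1.82
tool_pos: [0.5994, -0.0993, 0.1706]
tcp_rot: [-1.379, 1.57, 1.802]
force: [-1.0, 0.2, 0.4]
grip_width: 0.603
```

```bash
python3 - <<'E'
from h import *
p,R,s=tool();print(p,np.arctan2(R[1,1],R[0,1]),np.round(s["joints"],2))
print(goal([.6,-.098,.111],down(-1.5286)))
c=viewer.calibration("wrist");im=viewer.snapshot("wrist")[:,:,::-1].copy()
for X in [(.6,-.098,.1),(.65,-.096,.05),(.55,-.0997,.05)]:
    q=wproj(c,X);print(q);cv2.circle(im,tuple(int(v) for v in q),3,(0,0,255),1)
cv2.imwrite("pics/w2.png",im)
E
```

```text
[ 0.59936115 -0.09934961  0.17061118] -1.5307638049759513 [-0.25  0.19  1.55  0.    1.4   1.28]
(array([ 5.96, -0.13, -0.07]), array([-0.12,  0.01,  0.05]))
[278.17843347 228.05739276]
[278.29638026 149.39451851]
[277.97851009 264.43171444]
```

View pics/w2.png

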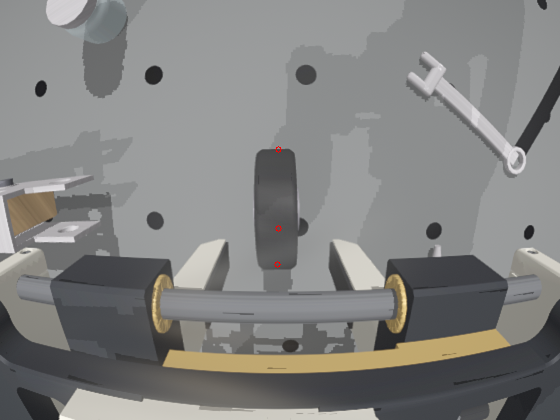

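The wrist view shows the wheel at (276,209), midway between the open jaws and on the projected marks. The fork cheeks are at the left edge. I'll go down and grip the tyre's crown.

>>> play_rows([
  {"dx":3,"dy":0,"dz":0,"ax":0,"ay":0,"az":0},
  {"dx":5.95,"dy":0,"dz":0,"ax":0,"ay":0,"az":0},
  {"dx":5.95,"dy":0,"dz":0,"ax":0,"ay":0,"az":0},
])

```text
t: 2.25
tool_pos: [0.5969, -0.0997, 0.1086]
tcp_rot: [-0.419, 1.565, 2.761]
force: [0.7, -0.2, -0.4]
grip_width: 0.599
```

>>> play_rows([
  {"dx":0,"dy":0,"dz":0,"ax":0,"ay":0,"az":0},
  {"dx":0,"dy":0,"dz":0,"ax":0,"ay":0,"az":0},
  {"dx":0,"dy":0,"dz":0,"ax":0,"ay":0,"az":0},
  {"dx":0,"dy":0,"dz":0,"ax":0,"ay":0,"az":0},
  {"dx":0,"dy":0,"dz":0,"ax":0,"ay":0,"az":0},
], claw=0, force=15)

```text
t: 2.88
tool_pos: [0.5978, -0.0997, 0.1098]
tcp_rot: [-0.513, 1.567, 2.667]
force: [0.3, 1.4, 5.9]
grip_width: 0.317
```

>>> play_rows([
  {"dx":0,"dy":0,"dz":0,"ax":-10,"ay":0,"az":0},
  {"dx":0,"dy":0,"dz":0,"ax":-20,"ay":0,"az":0},
  {"dx":0,"dy":0,"dz":0,"ax":-30,"ay":0,"az":0},
  {"dx":0,"dy":0,"dz":0,"ax":-40,"ay":0,"az":0},
  {"dx":0,"dy":0,"dz":0,"ax":-50,"ay":0,"az":0},
  {"dx":0,"dy":0,"dz":0,"ax":-60,"ay":0,"az":0},
  {"dx":0,"dy":0,"dz":0,"ax":-70,"ay":0,"az":0},
  {"dx":0,"dy":0,"dz":0,"ax":-80,"ay":0,"az":0},
  {"dx":0,"dy":0,"dz":0,"ax":-88.3,"ay":0,"az":0},
  {"dx":0,"dy":0,"dz":0,"ax":-88.3,"ay":0,"az":0},
  {"dx":0,"dy":0,"dz":0,"ax":-88.3,"ay":0,"az":0},
])

```text
t: 4.25
tool_pos: [0.5977, -0.0998, 0.1098]
tcp_rot: [-1.993, 1.567, 2.725]
force: [-0.1, -0.7, 0.5]
grip_width: 0.321
```

```bash
cat >> h.py <<'E'
def stroke(C,head,th0,th1,step,r=.061,dz=0.0):
    """rows that roll the wheel (centre C xy at lean th0 deg, tool axis through the axle) along heading head to lean th1"""
    u=np.array([np.cos(head),np.sin(head),0]);out=[]
    n=int(np.ceil(abs(th1-th0)/step))
    for k in range(0,n+1):
        th=th0+(th1-th0)*k/n; t=np.radians(th)
        c=np.array([C[0],C[1],.05])+u*.05*np.radians(th-th0)
        up=np.sin(t)*u+np.array([0,0,np.cos(t)])
        x=-up; y=np.array([u[1],-u[0],0])
        out.append((goal(c+up*(r+dz),np.c_[x,y,np.cross(x,y)])))
    return out
E
python3 - <<'E'
from h import *
p,R,s=tool();print(p,np.arctan2(R[1,1],R[0,1]),np.round(s["joints"],2),s["force"],s["grip_width"])
print(viewer.calibration("wrist")["t"])
h=np.arctan2(R[1,1],R[0,1])+np.pi/2;print(h)
C=p[:2]+R[:2,0]*.06
for d,a in stroke(C,h,0,40,8,r=p[2]-.05): print(d,a)
E
```

```text
[ 0.59772311 -0.09984979  0.10979359] 0.00569667836157385 [-0.25  0.25  1.6   0.    1.29 -0.26] [-0.10509958 -0.74196122  0.45262471] 0.32076779220428875
[-0.59691626 -0.09547777  0.23742301]
1.5764930051564705
[ 0.   -0.02 -0.01] [-0.   -0.09  0.19]
[ 0.06 -0.02 -1.54] [ 0.01 -8.09  0.19]
[ 0.24 -0.02 -3.05] [  0.03 -16.09   0.19]
[ 0.52 -0.02 -4.53] [  0.04 -24.09   0.19]
[ 0.92 -0.02 -5.97] [  0.05 -32.09   0.18]
[ 1.41 -0.02 -7.34] [  0.07 -40.09   0.18]
```

>>> play_rows([
  {"dx":0.06,"dy":0,"dz":-1.54,"ax":0,"ay":-8,"az":0},
  {"dx":0.24,"dy":0,"dz":-3.05,"ax":0,"ay":-16,"az":0},
  {"dx":0.52,"dy":0,"dz":-4.53,"ax":0,"ay":-24,"az":0},
  {"dx":0.92,"dy":0,"dz":-5.97,"ax":0,"ay":-32,"az":0},
  {"dx":1.41,"dy":0,"dz":-7.34,"ax":0,"ay":-40,"az":0},
  {"dx":1.41,"dy":0,"dz":-7.34,"ax":0,"ay":-40,"az":0},
  {"dx":1.41,"dy":0,"dz":-7.34,"ax":0,"ay":-40,"az":0},
])

```text
t: 5.12
tool_pos: [0.597, -0.0256, 0.095]
tcp_rot: [-0.005, 0.875, -1.569]
force: [1.2, 0.1, -2.1]
grip_width: 0.323
```

```bash
python3 - <<'E'
from h import *
p,R,s=tool();up=-R[:,0];th=np.degrees(np.arctan2(up[1],up[2]));print(p,th,np.round(s["joints"],2),s["force"],s["grip_width"])
C=p-up*.06;print("centre",C)
# release: rotate back open about centre from th to -38
h=np.arctan2(R[1,1],R[0,1])+np.pi/2
u=np.array([np.cos(h),np.sin(h),0])
for t in (30,20,10,0,-10,-20,-30,-38):
    a=np.radians(t);v=np.sin(a)*u+np.array([0,0,np.cos(a)]);x=-v;y=np.array([u[1],-u[0],0])
    CC=np.array([C[0],C[1],.05]);d,an=goal(CC+v*.061,np.c_[x,y,np.cross(x,y)]);print(t,d,an)
E
```

```text
[ 0.59700917 -0.0256463   0.0950109 ] 39.837578294492154 [ 0.24  0.42  1.58 -0.69  1.38  0.45] [ 1.19526359  0.07490449 -2.13870546] 0.322742880152945
centre [ 0.59706533 -0.06408309  0.04893911]
30 [-0.09 -0.02  1.11] [0.11 9.84 0.16]
20 [ 0.18 -0.02  2.14] [ 0.1  19.84  0.17]
10 [ 0.63 -0.02  3.1 ] [ 0.08 29.84  0.18]
0 [ 1.23 -0.02  3.98] [ 0.07 39.84  0.19]
-10 [ 1.98 -0.02  4.73] [ 0.05 49.84  0.19]
-20 [ 2.85 -0.02  5.34] [4.000e-02 5.984e+01 2.000e-01]
-30 [ 3.82 -0.02  5.79] [2.000e-02 6.984e+01 2.100e-01]
-38 [ 4.63 -0.02  6.03] [ 0.   77.84  0.21]
```

>>> play_rows([
  {"dx":0,"dy":0,"dz":0,"ax":0,"ay":0,"az":0},
  {"dx":0,"dy":0,"dz":0,"ax":0,"ay":0,"az":0},
  {"dx":-0.1,"dy":0,"dz":1.1,"ax":0,"ay":9.8,"az":0},
  {"dx":0.2,"dy":0,"dz":2.1,"ax":0,"ay":19.8,"az":0},
  {"dx":0.6,"dy":0,"dz":3.1,"ax":0,"ay":29.8,"az":0},
  {"dx":1.2,"dy":0,"dz":4,"ax":0,"ay":39.8,"az":0},
  {"dx":2,"dy":0,"dz":4.7,"ax":0,"ay":49.8,"az":0},
  {"dx":2.85,"dy":0,"dz":5.35,"ax":0,"ay":59.8,"az":0},
  {"dx":3.8,"dy":0,"dz":5.8,"ax":0,"ay":69.8,"az":0},
  {"dx":4.6,"dy":0,"dz":6,"ax":0,"ay":77.8,"az":0},
  {"dx":4.6,"dy":0,"dz":6,"ax":0,"ay":77.8,"az":0},
  {"dx":4.6,"dy":0,"dz":6,"ax":0,"ay":77.8,"az":0},
], claw=50)

```text
t: 6.62
tool_pos: [0.5977, -0.1015, 0.0985]
tcp_rot: [-3.137, 0.911, 1.58]
force: [0.6, 0.7, -0.1]
grip_width: 0.502
```

>>> play_rows([
  {"dx":0,"dy":0,"dz":0,"ax":0,"ay":0,"az":0},
  {"dx":0,"dy":0,"dz":0,"ax":0,"ay":0,"az":0},
  {"dx":0,"dy":0,"dz":0,"ax":0,"ay":0,"az":0},
  {"dx":0,"dy":0,"dz":0,"ax":0,"ay":0,"az":0},
], claw=0)

```text
t: 7.12
tool_pos: [0.5983, -0.1014, 0.0997]
tcp_rot: [-3.139, 0.911, 1.578]
force: [0.8, -1.2, 6.4]
grip_width: 0.317
```

```bash
python3 - <<'E'
from h import *
p,R,s=tool();up=-R[:,0];th=np.degrees(np.arctan2(up[1],up[2]));print(p,th,np.round(s["joints"],2),s["force"],s["grip_width"])
C=p-up*.06;print("centre",C)
h=np.arctan2(R[1,1],R[0,1])+np.pi/2;print(h)
for d,a in stroke(C,h,th,38,8,r=np.linalg.norm(.001)+.06): print(d,a)
c=viewer.calibration("top");im=viewer.snapshot("top")[:,:,::-1]
cv2.imwrite("pics/t2.png",cv2.resize(im[100:300,140:400],None,fx=3,fy=3))
E
```

```text
[ 0.5982846  -0.10135043  0.09967765] -37.78902498716934 [-0.56  0.52  1.42  0.54  1.59 -0.67] [ 0.82755516 -1.17321107  6.36929028] 0.3174121349106054
centre [ 0.59802605 -0.06458543  0.05226174]
1.5760664222005474
[ 0.08 -0.01  0.14] [-0.05 -0.    0.06]
[ 0.54 -0.01 -1.19] [-0.04 -7.58  0.06]
[ 1.1  -0.01 -2.5 ] [ -0.04 -15.16   0.07]
[ 1.77 -0.01 -3.79] [ -0.04 -22.74   0.07]
[ 2.53 -0.01 -5.03] [-3.000e-02 -3.032e+01  7.000e-02]
[ 3.39 -0.01 -6.22] [-3.00e-02 -3.79e+01  8.00e-02]
[ 4.33 -0.01 -7.35] [-2.000e-02 -4.547e+01  8.000e-02]
[ 5.35 -0.01 -8.4 ] [-2.000e-02 -5.305e+01  8.000e-02]
[ 6.43 -0.01 -9.36] [-1.000e-02 -6.063e+01  8.000e-02]
[ 7.560e+00 -1.000e-02 -1.023e+01] [-1.000e-02 -6.821e+01  8.000e-02]
[ 8.73e+00 -1.00e-02 -1.10e+01] [  0.   -75.79   0.08]
```

View pics/t2.png

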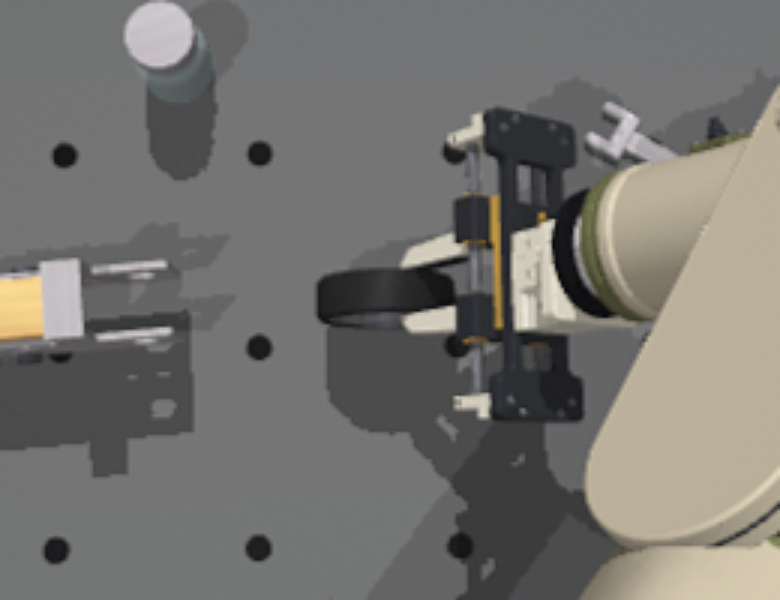

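Picture 6 shows the wheel upright, held by its rear rim at about (385,300), its plane roughly in line with the fork. The first stroke rolled it 35 mm. Second stroke now.

>>> play_rows([
  {"dx":0.48,"dy":0,"dz":-1.33,"ax":0,"ay":-7.6,"az":0},
  {"dx":1.04,"dy":0,"dz":-2.64,"ax":0,"ay":-15.2,"az":0},
  {"dx":1.7,"dy":0,"dz":-3.92,"ax":0,"ay":-22.7,"az":0},
  {"dx":2.46,"dy":0,"dz":-5.16,"ax":0,"ay":-30.3,"az":0},
  {"dx":3.32,"dy":0,"dz":-6.35,"ax":0,"ay":-37.9,"az":0},
  {"dx":4.26,"dy":0,"dz":-7.48,"ax":0,"ay":-45.5,"az":0},
  {"dx":5.27,"dy":0,"dz":-8.52,"ax":0,"ay":-53,"az":0},
  {"dx":6.36,"dy":0,"dz":-9.48,"ax":0,"ay":-60.6,"az":0},
  {"dx":7.5,"dy":0,"dz":-10.35,"ax":0,"ay":-68.2,"az":0},
  {"dx":8.66,"dy":0,"dz":-11.12,"ax":0,"ay":-75.8,"az":0},
  {"dx":8.66,"dy":0,"dz":-11.12,"ax":0,"ay":-75.8,"az":0},
  {"dx":8.66,"dy":0,"dz":-11.12,"ax":0,"ay":-75.8,"az":0},
])

```text
t: 8.68
tool_pos: [0.5972, 0.0396, 0.0986]
tcp_rot: [-0.004, 0.909, -1.569]
force: [0.8, -1.1, -2.7]
grip_width: 0.317
```

```bash
python3 - <<'E'
from h import *
p,R,s=tool();up=-R[:,0];th=np.degrees(np.arctan2(up[1],up[2]));print(p,th,np.round(s["joints"],2),s["force"],s["grip_width"])
C=p-up*.061;print("centre",C)
h=np.arctan2(R[1,1],R[0,1])+np.pi/2;print(h)
u=np.array([np.cos(h),np.sin(h),0])
for t in (28,18,8,-2,-12,-22,-32,-40):
    a=np.radians(t);v=np.sin(a)*u+np.array([0,0,np.cos(a)]);x=-v;y=np.array([u[1],-u[0],0])
    CC=np.array([C[0],C[1],.05]);d,an=goal(CC+v*.061,np.c_[x,y,np.cross(x,y)]);print(t,d,an)
E
```

```text
[0.59724049 0.03962547 0.09856673] 37.91140985651549 [ 0.33  0.45  1.52 -0.63  1.44  0.49] [ 0.76756221 -1.08857424 -2.74878569] 0.3173026585645192
centre [0.59732114 0.00214453 0.05044011]
1.576421722903805
28 [ 0.13 -0.01  1.02] [0.08 9.91 0.13]
18 [ 0.4  -0.02  2.05] [ 0.07 19.91  0.14]
8 [ 0.85 -0.02  3.01] [ 0.06 29.91  0.14]
-2 [ 1.46 -0.02  3.89] [ 0.05 39.91  0.15]
-12 [ 2.21 -0.02  4.64] [4.000e-02 4.991e+01 1.600e-01]
-22 [ 3.08 -0.02  5.25] [2.000e-02 5.991e+01 1.600e-01]
-32 [ 4.04 -0.01  5.7 ] [1.000e-02 6.991e+01 1.600e-01]
-40 [ 4.86 -0.01  5.94] [-0.   77.91  0.17]
```

>>> play_rows([
  {"dx":0,"dy":0,"dz":0,"ax":0,"ay":0,"az":0},
  {"dx":0,"dy":0,"dz":0,"ax":0,"ay":0,"az":0},
  {"dx":0.1,"dy":0,"dz":1,"ax":0,"ay":9.9,"az":0},
  {"dx":0.4,"dy":0,"dz":2.05,"ax":0,"ay":19.9,"az":0},
  {"dx":0.85,"dy":0,"dz":3,"ax":0,"ay":29.9,"az":0},
  {"dx":1.45,"dy":0,"dz":3.9,"ax":0,"ay":39.9,"az":0},
  {"dx":2.2,"dy":0,"dz":4.65,"ax":0,"ay":49.9,"az":0},
  {"dx":3.1,"dy":0,"dz":5.25,"ax":0,"ay":59.9,"az":0},
  {"dx":4.05,"dy":0,"dz":5.7,"ax":0,"ay":69.9,"az":0},
  {"dx":4.85,"dy":0,"dz":5.95,"ax":0,"ay":77.9,"az":0},
  {"dx":4.85,"dy":0,"dz":5.95,"ax":0,"ay":77.9,"az":0},
  {"dx":4.85,"dy":0,"dz":5.95,"ax":0,"ay":77.9,"az":0},
], claw=50)

```text
t: 10.18
tool_pos: [0.5981, -0.0376, 0.0975]
tcp_rot: [-3.139, 0.876, 1.578]
force: [-0.2, -0.4, 0.8]
grip_width: 0.503
```

>>> play_rows([
  {"dx":0,"dy":0,"dz":0,"ax":0,"ay":0,"az":0},
  {"dx":0,"dy":0,"dz":0,"ax":0,"ay":0,"az":0},
  {"dx":0,"dy":0,"dz":0,"ax":0,"ay":0,"az":0},
  {"dx":0,"dy":0,"dz":0,"ax":0,"ay":0,"az":0},
], claw=0)

```text
t: 10.68
tool_pos: [0.5986, -0.0374, 0.0985]
tcp_rot: [-3.141, 0.876, 1.577]
force: [-0.2, -0.8, 6.2]
grip_width: 0.318
```

```bash
python3 - <<'E'
from h import *
p,R,s=tool();up=-R[:,0];th=np.degrees(np.arctan2(up[1],up[2]));print(p,th,np.round(s["joints"],2),s["force"],s["grip_width"])
r=(p[2]-.05)/up[2]
C=p-up*r;print("centre",C,r)
for d,a in stroke(C,1.570,th,32,8,r=r): print(d,a)
c=viewer.calibration("top");im=viewer.snapshot("top")[:,:,::-1]
cv2.imwrite("pics/t3.png",im)
E
```

```text
[ 0.59860969 -0.03735021  0.09854431] -39.81776667759853 [-0.49  0.48  1.5   0.6   1.55 -0.63] [-0.24670491 -0.80996551  6.17407356] 0.3179754060413104
centre [0.59837473 0.0031209  0.05      ] 0.06320218527452028
[ 0.   -0.03 -0.  ] [ 0.26 -0.    0.24]
[ 0.51 -0.02 -1.41] [ 0.28 -7.98  0.22]
[ 1.14 -0.01 -2.81] [  0.3  -15.96   0.2 ]
[ 1.88  0.   -4.17] [  0.31 -23.94   0.18]
[ 2.74  0.01 -5.48] [  0.33 -31.92   0.16]
[ 3.7   0.02 -6.73] [  0.34 -39.9    0.14]
[ 4.76  0.03 -7.9 ] [  0.35 -47.88   0.12]
[ 5.89  0.04 -8.97] [  0.36 -55.86   0.09]
[ 7.1   0.05 -9.95] [  0.37 -63.84   0.07]
[  8.36   0.06 -10.82] [ 3.800e-01 -7.182e+01  4.000e-02]
```

>>> play_rows([
  {"dx":0.51,"dy":0,"dz":-1.41,"ax":0.3,"ay":-8,"az":0.2},
  {"dx":1.14,"dy":0,"dz":-2.81,"ax":0.3,"ay":-16,"az":0.2},
  {"dx":1.88,"dy":0,"dz":-4.17,"ax":0.3,"ay":-23.9,"az":0.2},
  {"dx":2.74,"dy":0,"dz":-5.48,"ax":0.3,"ay":-31.9,"az":0.2},
  {"dx":3.7,"dy":0,"dz":-6.73,"ax":0.3,"ay":-39.9,"az":0.1},
  {"dx":4.76,"dy":0.03,"dz":-7.9,"ax":0.4,"ay":-47.9,"az":0.1},
  {"dx":5.89,"dy":0.04,"dz":-8.97,"ax":0.4,"ay":-55.9,"az":0.1},
  {"dx":7.1,"dy":0.05,"dz":-9.95,"ax":0.4,"ay":-63.8,"az":0},
  {"dx":8.36,"dy":0.06,"dz":-10.82,"ax":0.4,"ay":-71.8,"az":0},
  {"dx":8.36,"dy":0.06,"dz":-10.82,"ax":0.4,"ay":-71.8,"az":0},
  {"dx":8.36,"dy":0.06,"dz":-10.82,"ax":0.4,"ay":-71.8,"az":0},
])

```text
t: 12.1
tool_pos: [0.597, 0.1013, 0.1031]
tcp_rot: [-0.007, 1.013, -1.577]
force: [-8.8, 8.8, 5.5]
grip_width: 0.319
```

```bash
python3 - <<'E'
from h import *
p,R,s=tool();up=-R[:,0];th=np.degrees(np.arctan2(up[1],up[2]));print(p,th,np.round(s["joints"],2),s["force"],s["grip_width"])
C=p-up*(p[2]-.05)/up[2];print("centre",C)
h=np.arctan2(R[1,1],R[0,1])+np.pi/2;print(h)
u=np.array([np.cos(h),np.sin(h),0])
for t in (22,12,2,-8,-18,-28,-38,-44):
    a=np.radians(t);v=np.sin(a)*u+np.array([0,0,np.cos(a)]);x=-v;y=np.array([u[1],-u[0],0])
    CC=np.array([C[0],C[1],.05]);d,an=goal(CC+v*.061,np.c_[x,y,np.cross(x,y)]);print(t,d,an)
E
```

```text
[0.59700017 0.10129008 0.10308672] 31.95944379958599 [ 0.37  0.46  1.46 -0.52  1.46  0.49] [-8.83595723  8.76271648  5.54008904] 0.3191437390282067
centre [0.59680779 0.06817004 0.05      ]
1.5712096218696747
22 [ 0.25 -0.02  1.05] [0.1  9.96 0.2 ]
12 [ 0.52 -0.02  2.08] [ 0.08 19.96  0.21]
2 [ 0.97 -0.02  3.05] [ 0.07 29.96  0.22]
-8 [ 1.58 -0.02  3.92] [ 0.05 39.96  0.22]
-18 [ 2.33 -0.02  4.67] [3.000e-02 4.996e+01 2.300e-01]
-28 [ 3.2  -0.02  5.28] [1.000e-02 5.996e+01 2.300e-01]
-38 [ 4.17 -0.02  5.73] [-1.000e-02  6.996e+01  2.400e-01]
-44 [ 4.78 -0.02  5.92] [-3.000e-02  7.596e+01  2.400e-01]
```

>>> play_rows([
  {"dx":0,"dy":0,"dz":0,"ax":0,"ay":0,"az":0},
  {"dx":0,"dy":0,"dz":0,"ax":0,"ay":0,"az":0},
  {"dx":0.25,"dy":0,"dz":1.05,"ax":0,"ay":10,"az":0},
  {"dx":0.5,"dy":0,"dz":2.1,"ax":0,"ay":20,"az":0},
  {"dx":0.95,"dy":0,"dz":3.05,"ax":0,"ay":30,"az":0},
  {"dx":1.6,"dy":0,"dz":3.9,"ax":0,"ay":40,"az":0},
  {"dx":2.3,"dy":0,"dz":4.65,"ax":0,"ay":50,"az":0},
  {"dx":3.2,"dy":0,"dz":5.3,"ax":0,"ay":60,"az":0},
  {"dx":4.15,"dy":0,"dz":5.75,"ax":0,"ay":70,"az":0},
  {"dx":4.8,"dy":0,"dz":5.9,"ax":0,"ay":76,"az":0},
  {"dx":4.8,"dy":0,"dz":5.9,"ax":0,"ay":76,"az":0},
  {"dx":4.8,"dy":0,"dz":5.9,"ax":0,"ay":76,"az":0},
], claw=50)

```text
t: 13.6
tool_pos: [0.5973, 0.0261, 0.0938]
tcp_rot: [-3.136, 0.804, 1.575]
force: [0.7, 0.1, 0.2]
grip_width: 0.498
```

```bash
python3 - <<'E'
from h import *
p,R,s=tool();print(p,s["force"],s["t"])
cs=[viewer.calibration(n) for n in("top","scene")]
a=viewer.snapshot("top")[:,:,::-1];b=viewer.snapshot("scene")[:,:,::-1];cv2.imwrite("pics/t4raw.png",a);cv2.imwrite("pics/s4raw.png",b)
A=cv2.resize(a[165:240,140:240],None,fx=8,fy=8,interpolation=2)[:,:800]
B=cv2.resize(b[130:230,270:403],None,fx=6,fy=6,interpolation=2)[:600,:798]
cv2.imwrite("pics/t4.png",A);cv2.imwrite("pics/s4.png",B)
E
```

```text
[0.59725243 0.02611293 0.09378249] [0.74625801 0.13040008 0.17869004] 13.6
```

View pics/t4.png

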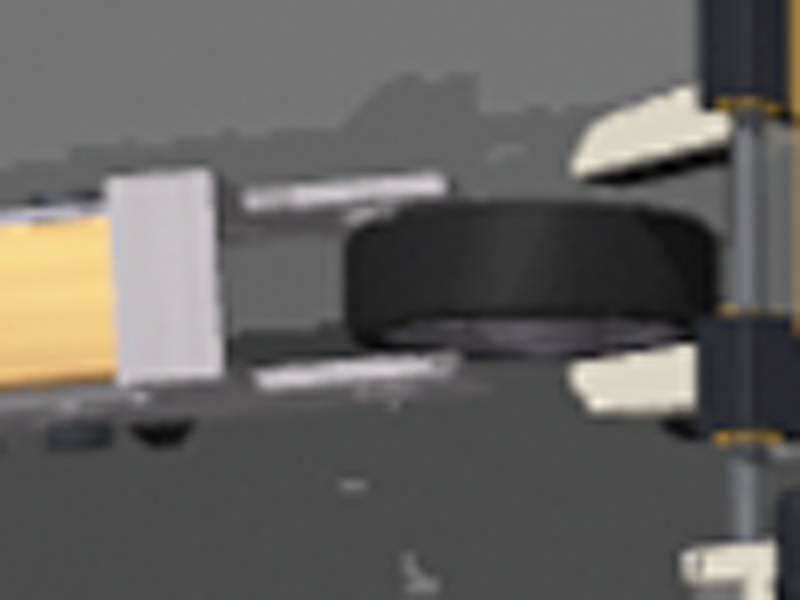

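Picture 7 shows the wheel's front just between the cheeks, upright, with its crown centred near (533,262) in the crop. It's yawed about 5° from the cheeks. I'll work out the correction.

```bash
python3 - <<'E'
from h import *
c=viewer.calibration("top")
P=lambda x,y,z:plane(*ray(c,(140+x/8,165+y/8)),z)
u=[P(245,200,.08),P(445,185,.08)];l=[P(255,380,.08),P(458,363,.08)]
d=(u[0]-u[1])/np.linalg.norm(u[0]-u[1])+(l[0]-l[1])/np.linalg.norm(l[0]-l[1]);h=np.arctan2(d[1],d[0])
m=(u[1]+l[1])/2;xf=np.array([np.cos(h),np.sin(h),0]);yf=np.array([-xf[1],xf[0],0]);o=m+xf*.024
br=[P(107,178,.111),P(215,170,.111),P(117,382,.111),P(223,375,.111)]
for b in br: print("bridge",np.dot(b-o,xf),np.dot(b-o,yf))
print("fork",h,o,np.dot(u[1]-l[1],yf),np.dot(u[1]-o,xf),np.dot(l[1]-o,xf))
w=P(533,262,.1);print("wheel crown",w,np.dot(w-o,xf),np.dot(w-o,yf))
f=P(345,270,.05);print("front",np.dot(f-o,xf)-.05)
for a,b in ((400,205),(660,205)): print(P(a,b,.1))
E
```

```text
bridge 0.05409042981851162 -0.025900489558581843
bridge 0.027142938318891183 -0.025770963337952688
bridge 0.054042082847369055 0.02554035028179599
bridge 0.027785464358276963 0.025902273080857286
fork 1.6403794088820673 [0.59355549 0.10510153 0.08      ] -0.04678411044709689 -0.0236888922549533 -0.024311107745046696
wheel crown [0.59499702 0.05642136 0.1       ] -0.048662588472796565 0.00194654637953672
front -0.03960722240702762
[0.60993922 0.09018312 0.1       ]
[0.60924822 0.02440208 0.1       ]
```

View pics/s4.png

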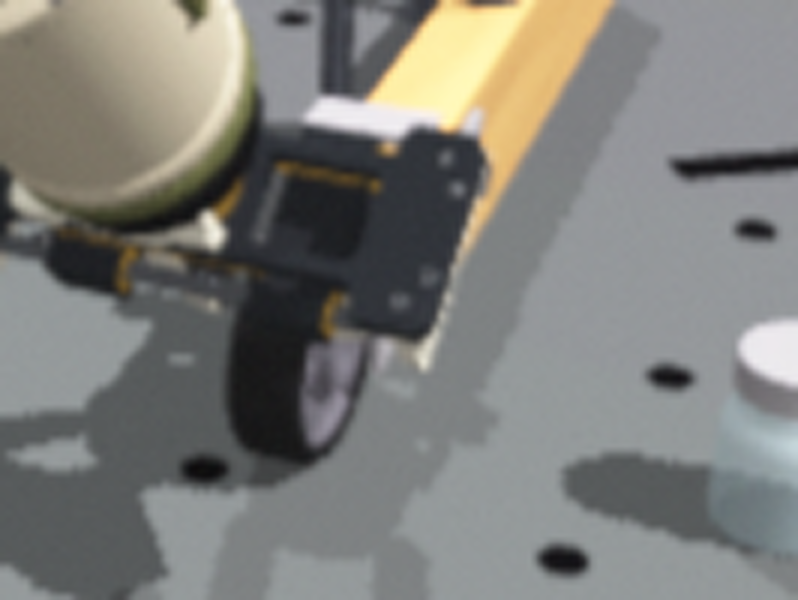

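Picture 8 shows the wheel upright at the fork's mouth under the gripper, hub clear of the near cheek. The bridge corners come out at x = 27–54 mm and y = ±26 mm, which fits the spec, so I trust heading 1.640 and origin (0.5936, 0.1051). I'll close the jaws and plan the last rolling stroke.

>>> play_rows([
  {"dx":0,"dy":0,"dz":0,"ax":0,"ay":0,"az":0},
  {"dx":0,"dy":0,"dz":0,"ax":0,"ay":0,"az":0},
  {"dx":0,"dy":0,"dz":0,"ax":0,"ay":0,"az":0},
  {"dx":0,"dy":0,"dz":0,"ax":0,"ay":0,"az":0},
], claw=0)

```text
t: 14.2
tool_pos: [0.598, 0.0267, 0.0953]
tcp_rot: [-3.14, 0.805, 1.574]
force: [0.9, -1.4, 2.7]
grip_width: 0.322
```

```bash
python3 - <<'E'
from h import *
p,R,s=tool();up=-R[:,0];th=np.degrees(np.arctan2(up[1],up[2]));print(p,th,np.round(s["joints"],2),s["force"],s["grip_width"])
r=(p[2]-.05)/up[2];C=p-up*r;h0=np.arctan2(R[1,1],R[0,1])+np.pi/2
o=np.array([.5936,.1051,.05]);xf=np.array([np.cos(1.64),np.sin(1.64),0]);yf=np.array([-xf[1],xf[0],0])
print("C",C,r,h0,"fork",(C-o)@xf,(C-o)@yf)
n=12
for k in range(0,n+1):
    f=k/n;h=h0+(1.64-h0)*min(1,f*3);u=np.array([np.cos(h),np.sin(h),0])
    t=np.radians(th)*(1-f);v=np.sin(t)*u+np.array([0,0,np.cos(t)]);y=np.array([u[1],-u[0],0])
    x0,y0=(C-o)@xf,(C-o)@yf
    Cc=o+xf*x0*(1-f)+yf*y0*(1-min(1,2*f))
    d,a=goal(Cc+v*r,np.c_[-v,y,np.cross(-v,y)]);print(k,d,a)
E
```

```text
[0.59801597 0.02667942 0.0952648 ] -43.90198473458715 [-0.43  0.46  1.56  0.68  1.51 -0.61] [ 0.8733829  -1.36887964  2.72217998] 0.3217589460995494
C [0.59788493 0.07024173 0.05      ] 0.06282192629299287 1.5728053254323913 fork -0.035071131584994274 -0.001864275337652194
0 [ 0. -0. -0.] [-0.04 -0.    0.04]
1 [ 0.21  0.01 -0.61] [-0.75 -3.66 -0.6 ]
2 [ 0.45  0.02 -1.22] [-1.51 -7.32 -1.2 ]
3 [ 0.72  0.02 -1.83] [ -2.3  -10.97  -1.75]
4 [ 1.01 -0.   -2.43] [ -3.13 -14.63  -2.26]
5 [ 1.33 -0.08 -3.02] [ -3.21 -18.29  -2.16]
6 [ 1.66 -0.15 -3.6 ] [ -3.28 -21.94  -2.06]
7 [ 2.03 -0.2  -4.18] [ -3.35 -25.6   -1.96]
8 [ 2.41 -0.24 -4.75] [ -3.42 -29.26  -1.85]
9 [ 2.82 -0.29 -5.3 ] [ -3.49 -32.92  -1.75]
10 [ 3.25 -0.33 -5.84] [ -3.56 -36.57  -1.64]
11 [ 3.7  -0.38 -6.36] [ -3.62 -40.23  -1.53]
12 [ 4.17 -0.43 -6.87] [ -3.68 -43.89  -1.42]
```

>>> play_rows([
  {"dx":0.21,"dy":0,"dz":-0.61,"ax":-0.7,"ay":-3.7,"az":-0.6},
  {"dx":0.45,"dy":0.02,"dz":-1.22,"ax":-1.5,"ay":-7.3,"az":-1.2},
  {"dx":0.72,"dy":0.02,"dz":-1.83,"ax":-2.3,"ay":-11,"az":-1.7},
  {"dx":1.01,"dy":0,"dz":-2.43,"ax":-3.1,"ay":-14.6,"az":-2.3},
  {"dx":1.33,"dy":-0.08,"dz":-3.02,"ax":-3.2,"ay":-18.3,"az":-2.2},
  {"dx":1.66,"dy":-0.15,"dz":-3.6,"ax":-3.3,"ay":-21.9,"az":-2.1},
  {"dx":2.03,"dy":-0.2,"dz":-4.18,"ax":-3.4,"ay":-25.6,"az":-2},
  {"dx":2.41,"dy":-0.24,"dz":-4.75,"ax":-3.4,"ay":-29.3,"az":-1.9},
  {"dx":2.82,"dy":-0.29,"dz":-5.3,"ax":-3.5,"ay":-32.9,"az":-1.8},
  {"dx":3.25,"dy":-0.33,"dz":-5.84,"ax":-3.6,"ay":-36.6,"az":-1.6},
  {"dx":3.7,"dy":-0.38,"dz":-6.36,"ax":-3.6,"ay":-40.2,"az":-1.5},
  {"dx":4.17,"dy":-0.43,"dz":-6.87,"ax":-3.7,"ay":-43.9,"az":-1.4},
  {"dx":4.17,"dy":-0.43,"dz":-6.87,"ax":-3.7,"ay":-43.9,"az":-1.4},
  {"dx":4.17,"dy":-0.43,"dz":-6.87,"ax":-3.7,"ay":-43.9,"az":-1.4},
])

```text
t: 15.95
tool_pos: [0.593, 0.1048, 0.1121]
tcp_rot: [-2.228, 1.57, 2.554]
force: [0.1, -0.3, -3.8]
grip_width: 0.318
```

```bash
python3 - <<'E'
from h import *
p,R,s=tool();up=-R[:,0];th=np.degrees(np.arctan2(up[1],up[2]));print(p,th,np.round(s["joints"],2),s["force"],s["grip_width"])
o=np.array([.5936,.1051,.05]);xf=np.array([np.cos(1.64),np.sin(1.64),0]);yf=np.array([-xf[1],xf[0],0])
C=p-up*.061;print((C-o)@xf,(C-o)@yf,np.arctan2(R[1,1],R[0,1])+np.pi/2)
c=viewer.calibration("wrist");im=viewer.snapshot("wrist")[:,:,::-1].copy()
cv2.imwrite("pics/w4.png",im)
E
```

```text
[0.59303701 0.10484744 0.11207549] -0.04007082496854493 [0.09 0.23 1.62 0.   1.29 0.02] [ 0.06579733 -0.25215844 -3.84340896] 0.3179182808887518
-0.00016603780631562425 0.0006400164367826053 1.6403523351346663
```

View pics/w4.png

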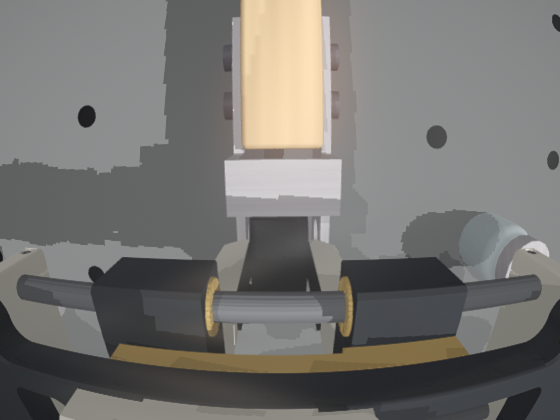

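Picture 9 shows the wheel held in the fork, with the bridge and rail symmetric about the jaws. I'll recheck the fork's pose from this closer view.

```bash
python3 - <<'E'
from h import *
c=viewer.calibration("wrist")
o=np.array([.5936,.1051,0]);xf=np.array([np.cos(1.64),np.sin(1.64),0]);yf=np.array([-xf[1],xf[0],0])
g=lambda px,z:(lambda X:np.round([(X-o)@xf*1e3,(X-o)@yf*1e3],1))(plane(*wray(c,px),z))
for px,z in (((227,216),.111),((341,215),.111),((226,160),.111),((341,159),.111),((243,148),.089),((323,148),.089),((241,0),.089),((321,0),.089)): print(px,g(px,z))
E
```

```text
(227, 216) [29.2 24. ]
(341, 215) [ 29.6 -28.7]
(226, 160) [55.  23.6]
(341, 159) [ 55.5 -27.6]
(243, 148) [58.8 18.3]
(323, 148) [ 58.9 -22.4]
(241, 0) [137.8  19.5]
(321, 0) [137.9 -21.7]
```

>>> play_rows([
  {"dx":0,"dy":0,"dz":0,"ax":0,"ay":0,"az":0},
  {"dx":0,"dy":0,"dz":0,"ax":0,"ay":0,"az":0},
  {"dx":0,"dy":0,"dz":0,"ax":0,"ay":0,"az":0},
  {"dx":-3,"dy":0,"dz":0,"ax":0,"ay":0,"az":0},
  {"dx":-8,"dy":0,"dz":0,"ax":0,"ay":0,"az":0},
  {"dx":-10,"dy":0,"dz":0,"ax":0,"ay":0,"az":0},
  {"dx":-10,"dy":0,"dz":0,"ax":0,"ay":0,"az":0},
], claw=50)

```text
t: 16.88
tool_pos: [0.5945, 0.1045, 0.2141]
tcp_rot: [1.809, 1.567, 0.307]
force: [0.2, -1.0, -0.2]
grip_width: 0.499
```

```bash
python3 - <<'E'
from h import *
p,R,s=tool();print(p)
print(goal([.432,-.286,.18],down(.125-np.pi/2)))
cv2.imwrite("pics/w5.png",viewer.snapshot("wrist")[:,:,::-1])
E
```

```text
[0.5944836  0.10450338 0.21413213]
(array([  3.32, -18.9 ,  37.84]), array([86.78, -0.17, -0.11]))
```

>>> play_rows([
  {"dx":0,"dy":-4,"dz":5,"ax":10,"ay":0,"az":0},
  {"dx":3.3,"dy":-18.9,"dz":37.8,"ax":86.8,"ay":0,"az":0},
  {"dx":3.3,"dy":-18.9,"dz":37.8,"ax":86.8,"ay":0,"az":0},
  {"dx":3.3,"dy":-18.9,"dz":37.8,"ax":86.8,"ay":0,"az":0},
  {"dx":3.3,"dy":-18.9,"dz":37.8,"ax":86.8,"ay":0,"az":0},
  {"dx":3.3,"dy":-18.9,"dz":37.8,"ax":86.8,"ay":0,"az":0},
  {"dx":3.3,"dy":-18.9,"dz":37.8,"ax":86.8,"ay":0,"az":0},
  {"dx":3.3,"dy":-18.9,"dz":37.8,"ax":86.8,"ay":0,"az":0},
  {"dx":3.3,"dy":-18.9,"dz":37.8,"ax":86.8,"ay":0,"az":0},
  {"dx":3.3,"dy":-18.9,"dz":37.8,"ax":86.8,"ay":0,"az":0},
  {"dx":3.3,"dy":-18.9,"dz":37.8,"ax":86.8,"ay":0,"az":0},
  {"dx":3.3,"dy":-18.9,"dz":37.8,"ax":86.8,"ay":0,"az":0},
  {"dx":3.3,"dy":-18.9,"dz":37.8,"ax":86.8,"ay":0,"az":0},
])

```text
t: 18.55
tool_pos: [0.431, -0.2854, 0.1788]
tcp_rot: [-1.591, 1.57, 1.677]
force: [0.4, -0.2, -1.1]
grip_width: 0.501
```

```bash
python3 - <<'E'
from h import *
p,R,s=tool();print(p,np.arctan2(R[1,1],R[0,1]))
c=viewer.calibration("wrist");im=viewer.snapshot("wrist")[:,:,::-1].copy()
t=viewer.snapshot("top")[:,:,::-1];cv2.imwrite("pics/t6.png",t)
for X in [(.556,-.2717,.013),(.4625,-.2819,.013),(.4024,-.2898,.013)]:
    q=wproj(c,X);print(q);cv2.circle(im,tuple(int(v) for v in q),2,(0,0,255),-1)
A=cv2.resize(t[165:235,140:240],None,fx=4,fy=4,interpolation=2)
cv=np.zeros((600,800,3),np.uint8);cv[:420,:560]=im;cv[320:600,400:]=A
cv2.imwrite("pics/w6.png",cv)
E
```

```text
[ 0.43104135 -0.2854163   0.17882859] -1.4448561501159711
[281.9317188   67.58648363]
[280.15773282 166.12470188]
[280.38197993 227.0240769 ]
```

View pics/w6.png

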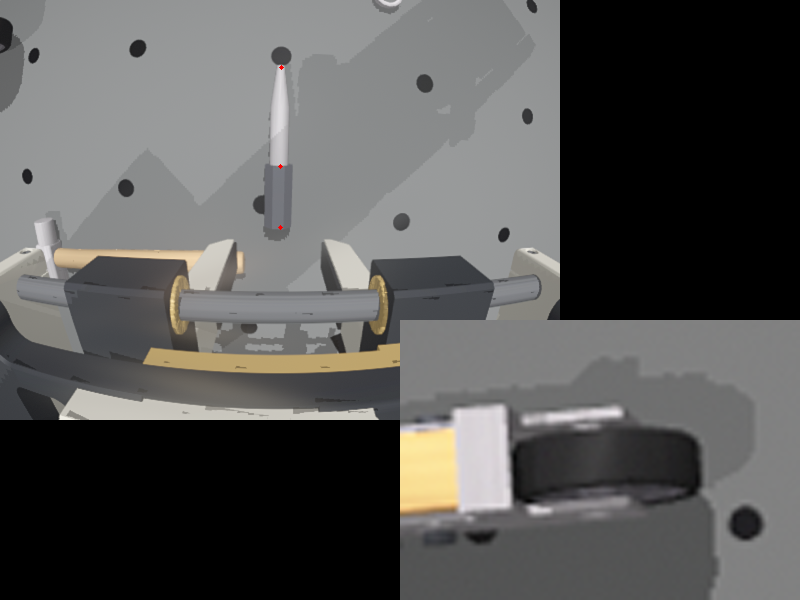

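Picture 10 shows the drift on its predicted marks, tip (281,67) and shoulder (280,165), and the inset shows the wheel standing in the fork. The hammer's handle end is near the left finger, so I'll check that clearance before going down.

```bash
python3 - <<'E'
from h import *
c=viewer.calibration("wrist");ct=viewer.calibration("top")
p,R,s=tool()
for px,z in (((243,252),.02),((243,272),.01)):
    X=plane(*wray(c,px),z);print("hammer end w",X,R.T@(X-p)*100)
for px in ((357,304),(357,315)):
    X=plane(*ray(ct,px),.015);print("hammer end t",X,R.T@(X-p)*100)
for px in ((281,67),(278.5,165),(265,166),(292,165),(266,232),(290,232)):
    X=plane(*wray(c,px),.013);print(px,X,R.T@(X-p)*100)
print(goal([.432,-.2863,.028],down(.12-np.pi/2)))
E
```

```text
hammer end w [ 0.37371318 -0.25586513  0.02      ] [15.88404392 -3.65587768  5.30797342]
hammer end w [ 0.34659203 -0.25718163  0.01      ] [16.88412227 -3.86390234  8.015272  ]
hammer end t [ 0.37006218 -0.25805356  0.015     ] [16.38396277 -3.48417118  5.69757396]
hammer end t [ 0.34653804 -0.25730052  0.015     ] [16.38411717 -3.85301102  8.02211178]
(281, 67) [ 0.55637611 -0.27097395  0.013     ] [ 16.58242279   0.12733485 -12.62606747]
(278.5, 165) [ 0.46328716 -0.2803535   0.013     ] [16.5824705  -0.10597721 -3.27294745]
(265, 166) [ 0.46075198 -0.26773053  0.013     ] [16.58305875 -1.39006648 -3.17924541]
(292, 165) [ 0.46491594 -0.29308314  0.013     ] [16.58188202  1.17736197 -3.27538582]
(266, 232) [ 0.39532319 -0.27633511  0.013     ] [16.58300059 -1.354428    3.41987413]
(290, 232) [ 0.39832501 -0.30010461  0.013     ] [16.58190194  1.04140139  3.41924181]
(array([15.08,  0.09, -0.09]), array([ 0.31, -0.  ,  0.03]))
```

>>> play_rows([
  {"dx":5,"dy":-0.1,"dz":-0.2,"ax":0.8,"ay":0,"az":0},
  {"dx":10,"dy":-0.1,"dz":-0.2,"ax":0.8,"ay":0,"az":0},
  {"dx":13.5,"dy":-0.1,"dz":-0.2,"ax":0.8,"ay":0,"az":0},
  {"dx":15.05,"dy":-0.1,"dz":-0.2,"ax":0.8,"ay":0,"az":0},
  {"dx":15.05,"dy":-0.1,"dz":-0.2,"ax":0.8,"ay":0,"az":0},
])

```text
t: 19.27
tool_pos: [0.4328, -0.2843, 0.0281]
tcp_rot: [-1.136, 1.57, 2.117]
force: [0.9, 0.0, -0.0]
grip_width: 0.502
```

>>> play_rows([
  {"dx":0,"dy":0,"dz":0,"ax":0,"ay":0,"az":0},
  {"dx":0,"dy":0,"dz":0,"ax":0,"ay":0,"az":0},
  {"dx":0,"dy":0,"dz":0,"ax":0,"ay":0,"az":0},
  {"dx":0,"dy":0,"dz":0,"ax":0,"ay":0,"az":0},
  {"dx":0,"dy":0,"dz":0,"ax":0,"ay":0,"az":0},
], claw=0, force=45)

```text
t: 19.9
tool_pos: [0.4335, -0.2848, 0.0293]
tcp_rot: [2.81, 1.57, -0.22]
force: [-1.2, 1.2, 6.2]
grip_width: 0.276
```

```bash
python3 - <<'E'
from h import *
p,R,s=tool();print(p,np.arctan2(R[1,1],R[0,1])+np.pi/2,s["force"],s["grip_width"]*93)
E
```

```text
[ 0.4334868  -0.28476867  0.02926444] 0.11148828116695197 [-1.16812365  1.15348284  6.23707687] 25.64720441825143
```

>>> play_rows([
  {"dx":-4,"dy":0,"dz":0,"ax":0,"ay":0,"az":0},
  {"dx":-9,"dy":0,"dz":0,"ax":0,"ay":0,"az":0},
  {"dx":-12,"dy":0,"dz":0,"ax":0,"ay":0,"az":0},
  {"dx":-12,"dy":0,"dz":0,"ax":0,"ay":0,"az":0},
])

```text
t: 20.4
tool_pos: [0.4346, -0.2858, 0.1515]
tcp_rot: [2.412, 1.565, -0.618]
force: [1.0, 0.5, -5.4]
grip_width: 0.277
```

```bash
python3 - <<'E'
from h import *
p,R,s=tool();print(p,np.arctan2(R[1,1],R[0,1])+np.pi/2,s["force"],s["grip_width"]*93)
print(goal([.419,.093,.13],down(.0692-np.pi/2)))
c=viewer.calibration("wrist");im=viewer.snapshot("wrist")[:,:,::-1].copy()
cv2.imwrite("pics/w7raw.png",im)
for zt,xt in ((-.124,.016),(-.030,.016)):
    for dxx in (0,):
        q=wproj(c,p+R@np.array([xt+dxx,0,zt]));print(zt,q)
x0,y0=200,0
cv2.imwrite("pics/w7.png",cv2.resize(im[0:200,200:360],None,fx=3,fy=3,interpolation=2))
E
```

```text
[ 0.4346333  -0.28575147  0.15154596] 0.11155858985770029 [ 1.02805655  0.4621109  -5.37142347] 25.729067796432616
(array([  2.02, -37.82,  -2.65]), array([ 2.43, -0.24, -0.21]))
-0.124 [280.54723601  18.31999247]
-0.03 [280.48907403 206.16758025]
```

View pics/w7.png

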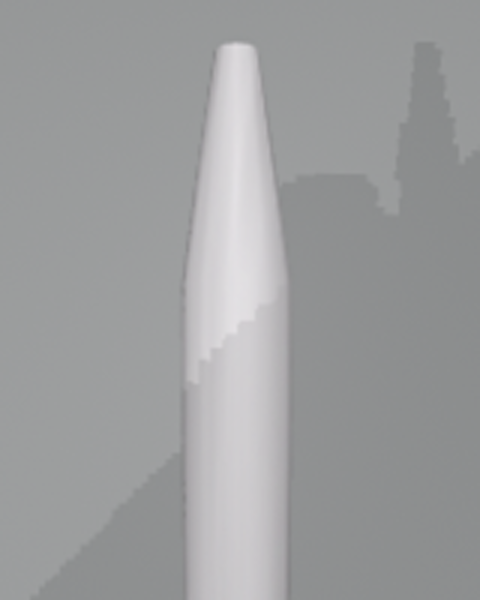

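>>> play_rows([
  {"dx":0,"dy":-6,"dz":-2.7,"ax":2.4,"ay":-0.2,"az":-0.2},
  {"dx":0,"dy":-12,"dz":-2.7,"ax":2.4,"ay":-0.2,"az":-0.2},
  {"dx":0,"dy":-18,"dz":-2.7,"ax":2.4,"ay":-0.2,"az":-0.2},
  {"dx":0,"dy":-24,"dz":-2.7,"ax":2.4,"ay":-0.2,"az":-0.2},
  {"dx":0,"dy":-30,"dz":-2.7,"ax":2.4,"ay":-0.2,"az":-0.2},
  {"dx":1,"dy":-35,"dz":-2.7,"ax":2.4,"ay":-0.2,"az":-0.2},
  {"dx":2,"dy":-37.8,"dz":-2.7,"ax":2.4,"ay":-0.2,"az":-0.2},
  {"dx":2,"dy":-37.8,"dz":-2.7,"ax":2.4,"ay":-0.2,"az":-0.2},
  {"dx":2,"dy":-37.8,"dz":-2.7,"ax":2.4,"ay":-0.2,"az":-0.2},
  {"dx":2,"dy":-37.8,"dz":-2.7,"ax":2.4,"ay":-0.2,"az":-0.2},
])

```text
t: 21.7
tool_pos: [0.4182, 0.0929, 0.1283]
tcp_rot: [-0.668, 1.567, 2.542]
force: [0.0, 0.7, -4.2]
grip_width: 0.275
```

```bash
python3 - <<'E'
from h import *
p,R,s=tool();print(p,np.arctan2(R[1,1],R[0,1])+np.pi/2,R[2,2],s["force"],s["t"])
c=viewer.calibration("wrist");im=viewer.snapshot("wrist");cv2.imwrite("pics/w8.png",im[:,:,::-1]);cv2.imwrite("pics/t8.png",viewer.snapshot("top")[:,:,::-1]);cv2.imwrite("pics/s8.png",viewer.snapshot("scene")[:,:,::-1])
for xt in (.010,.013,.016,.019):
    f=lambda y,z:wproj(c,p+R@np.array([xt,y,z]))
    print(xt,"tip",f(0,-.124)[1],"junction",f(0,-.084)[1],"shoulder",f(0,-.03)[1],"width@-.05",f(.00875,-.05)[0]-f(-.00875,-.05)[0],f(0,-.05)[1],"w@-.084",f(.00875,-.084)[0]-f(-.00875,-.084)[0])
g=cv2.imread("pics/w7raw.png",0)
for r in (100,150,180,198): print(r,g[r,250:310].astype(int).tolist()[::3])
b=g[150:260,279];print(b.tolist())
E
```

```text
[0.41821991 0.09289738 0.12834497] 0.06835372397152684 0.002755256924249441 [ 0.03194298  0.68630109 -4.16863277] 21.7
0.01 tip 14.317346133350071 junction 95.43533528682745 shoulder 209.1241446202485 width@-.05 37.220251389333555 167.91657789358914 w@-.084 38.028497551418866
0.013 tip 16.320991802711944 junction 96.02654457427693 shoulder 207.5834940979695 width@-.05 36.5160869214173 167.1157865013498 w@-.084 37.29189734584793
0.016 tip 18.256706358502328 junction 96.59547374794768 shoulder 206.09786434426516 width@-.05 35.83790739079541 166.34495865928423 w@-.084 36.58318474242503
0.019 tip 20.127756387314065 junction 97.14335566631564 shoulder 204.66441851158018 width@-.05 35.18430928452784 165.60245172998364 w@-.084 35.900811068184794
100 [157, 158, 158, 157, 177, 193, 206, 209, 216, 223, 223, 220, 212, 202, 180, 165, 144, 145, 144, 144]
150 [158, 158, 158, 157, 162, 178, 190, 193, 201, 204, 204, 203, 197, 190, 178, 160, 144, 145, 144, 144]
180 [144, 144, 143, 144, 158, 179, 190, 194, 197, 200, 201, 201, 196, 188, 175, 152, 144, 144, 144, 144]
198 [144, 142, 143, 143, 153, 178, 190, 193, 195, 198, 200, 199, 194, 186, 172, 147, 144, 143, 142, 142]
[205, 205, 205, 205, 205, 205, 205, 205, 205, 204, 204, 203, 203, 203, 203, 203, 203, 203, 203, 203, 203, 203, 203, 203, 203, 203, 202, 202, 202, 202, 202, 202, 202, 202, 201, 201, 201, 201, 201, 200, 200, 200, 200, 200, 200, 199, 200, 200, 199, 199, 199, 199, 199, 198, 198, 198, 199, 198, 176, 132, 111, 119, 123, 123, 123, 122, 123, 123, 123, 122, 123, 123, 123, 123, 122, 123, 123, 122, 122, 122, 122, 123, 123, 123, 123, 123, 123, 123, 123, 124, 124, 125, 124, 125, 126, 126, 127, 127, 127, 127, 128, 128, 128, 128, 128, 128, 128, 128, 128, 128]
```

```bash
cat >> h.py <<'E'
def fk(x,y,z,H=1.64,o=(.5936,.1051)):
    xf=np.array([np.cos(H),np.sin(H),0]);yf=np.array([-xf[1],xf[0],0]);return np.array([o[0],o[1],z])+xf*x+yf*y
E
python3 - <<'E'
from h import *
D=down(1.64-np.pi)
for y,z in ((.175,.0685),(.154,.0685),(.124,.0685),(.114,.0690),(.104,.070),(.09,.0705)): print(y,z,goal(fk(.0005,y,z),D))
E
```

```text
0.175 0.0685 (array([ 6.04, -0.02, -0.05]), array([-0.05,  0.1 ,  0.14]))
0.154 0.0685 (array([ 6.04, -0.03, -2.15]), array([-0.05,  0.1 ,  0.14]))
0.124 0.0685 (array([ 6.03, -0.03, -5.15]), array([-0.05,  0.1 ,  0.14]))
0.114 0.069 (array([ 5.98, -0.03, -6.15]), array([-0.05,  0.1 ,  0.14]))
0.104 0.07 (array([ 5.88, -0.03, -7.15]), array([-0.05,  0.1 ,  0.14]))
0.09 0.0705 (array([ 5.83, -0.03, -8.55]), array([-0.05,  0.1 ,  0.14]))
```

>>> play_rows([
  {"dx":3,"dy":0,"dz":0,"ax":0,"ay":0.1,"az":0.1},
  {"dx":6,"dy":0,"dz":0,"ax":0,"ay":0.1,"az":0.1},
  {"dx":6.05,"dy":0,"dz":0,"ax":0,"ay":0.1,"az":0.1},
  {"dx":6.05,"dy":0,"dz":0,"ax":0,"ay":0.1,"az":0.1},
  {"dx":6.05,"dy":0,"dz":-1,"ax":0,"ay":0.1,"az":0.1},
  {"dx":6.05,"dy":0,"dz":-2,"ax":0,"ay":0.1,"az":0.1},
  {"dx":6.05,"dy":0,"dz":-2.6,"ax":0,"ay":0.1,"az":0.1},
  {"dx":6.05,"dy":0,"dz":-3.2,"ax":0,"ay":0.1,"az":0.1},
  {"dx":6.05,"dy":0,"dz":-3.8,"ax":0,"ay":0.1,"az":0.1},
  {"dx":6.05,"dy":0,"dz":-4.2,"ax":0,"ay":0.1,"az":0.1},
  {"dx":6.05,"dy":0,"dz":-4.2,"ax":0,"ay":0.1,"az":0.1},
])

```text
t: 23.22
tool_pos: [0.4605, 0.0961, 0.0683]
tcp_rot: [-1.347, 1.57, 1.862]
force: [0.1, -0.5, -4.8]
grip_width: 0.273
```

```bash
python3 - <<'E'
from h import *
p,R,s=tool();print(p,np.arctan2(R[1,1],R[0,1])+np.pi/2,R[2,2],s["force"],s["torque"],s["t"])
D=down(1.64-np.pi)
for y,z in ((.124,.0685),(.114,.0690),(.104,.070),(.09,.0705),(.056,.0705)): print(y,z,goal(fk(.0005,y,z),D))
im=viewer.snapshot("scene")[:,:,::-1]
cv2.imwrite("pics/s9.png",im)
E
```

```text
[0.46051113 0.09605447 0.06827488] 0.06820927765302276 0.00013279269934656412 [ 0.05900794 -0.54250232 -4.80760762] [-0.06877943  0.05084796  0.00337465] 23.225
0.124 0.0685 (array([-0.02, -0.03, -0.94]), array([-0.06,  0.01,  0.03]))
0.114 0.069 (array([-0.07, -0.03, -1.94]), array([-0.06,  0.01,  0.03]))
0.104 0.07 (array([-0.17, -0.04, -2.94]), array([-0.06,  0.01,  0.03]))
0.09 0.0705 (array([-0.22, -0.04, -4.34]), array([-0.06,  0.01,  0.03]))
0.056 0.0705 (array([-0.22, -0.04, -7.74]), array([-0.06,  0.01,  0.03]))
```

The tip is inside the hub with no contact force, only the drift's weight. Carrying on.

>>> play_rows([
  {"dx":0,"dy":0,"dz":-0.5,"ax":0,"ay":0,"az":0},
  {"dx":0,"dy":0,"dz":-1,"ax":0,"ay":0,"az":0},
  {"dx":-0.05,"dy":0,"dz":-1.5,"ax":0,"ay":0,"az":0},
  {"dx":-0.1,"dy":0,"dz":-2,"ax":0,"ay":0,"az":0},
  {"dx":-0.14,"dy":0,"dz":-2.5,"ax":0,"ay":0,"az":0},
  {"dx":-0.17,"dy":0,"dz":-3,"ax":0,"ay":0,"az":0},
  {"dx":-0.17,"dy":0,"dz":-3,"ax":0,"ay":0,"az":0},
])

```text
t: 24.15
tool_pos: [0.4909, 0.0981, 0.0701]
tcp_rot: [-2.371, 1.57, 0.839]
force: [1.2, 0.3, -2.6]
grip_width: 0.279
```

```bash
python3 - <<'E'
from h import *
p,R,s=tool();print(p,np.arctan2(R[1,1],R[0,1])+np.pi/2,R[2,2],s["force"],s["torque"],s["grip_width"])
D=down(1.64-np.pi)
for y,z in ((.104,.07),(.09,.0705),(.056,.0705)): print(y,z,goal(fk(.0005,y,z),D))
E
```

```text
[0.49091857 0.09813642 0.07013184] 0.06823875293585036 -0.0006039923071876147 [ 1.15903166  0.34148999 -2.60593116] [ 0.08281444 -0.16903174  0.10906894] 0.27858281703005844
0.104 0.07 (array([ 0.01, -0.03,  0.11]), array([-0.06, -0.03,  0.03]))
0.09 0.0705 (array([-0.04, -0.04, -1.29]), array([-0.06, -0.03,  0.03]))
0.056 0.0705 (array([-0.03, -0.04, -4.69]), array([-0.06, -0.03,  0.03]))
```

>>> play_rows([
  {"dx":-0.02,"dy":0,"dz":-0.4,"ax":0,"ay":0,"az":0},
  {"dx":-0.03,"dy":0,"dz":-0.8,"ax":0,"ay":0,"az":0},
  {"dx":-0.04,"dy":0,"dz":-1.2,"ax":0,"ay":0,"az":0},
  {"dx":-0.04,"dy":0,"dz":-1.6,"ax":0,"ay":0,"az":0},
  {"dx":-0.04,"dy":0,"dz":-1.6,"ax":0,"ay":0,"az":0},
])

```text
t: 24.78
tool_pos: [0.5074, 0.0993, 0.0706]
tcp_rot: [-2.649, 1.569, 0.561]
force: [-1.2, 0.7, -3.9]
grip_width: 0.271
```

```bash
python3 - <<'E'
from h import *
p,R,s=tool();print(p,np.arctan2(R[1,1],R[0,1])+np.pi/2,R[2,2],s["force"],s["torque"],s["grip_width"])
D=down(1.64-np.pi)
for y,z in ((.09,.0705),(.056,.0705)): print(y,z,goal(fk(.0005,y,z),D))
E
```

```text
[0.50741205 0.09929028 0.07059487] 0.06818456425041752 -0.001268421080417571 [-1.15021423  0.70408551 -3.92165013] [0.13319525 0.09460343 0.0551479 ] 0.27083559520633865
0.09 0.0705 (array([ 0.01, -0.03,  0.36]), array([-0.06, -0.07,  0.04]))
0.056 0.0705 (array([ 0.01, -0.04, -3.04]), array([-0.06, -0.07,  0.04]))
```

>>> play_rows([
  {"dx":0,"dy":0,"dz":-0.5,"ax":0,"ay":0,"az":0},
  {"dx":0,"dy":0,"dz":-1,"ax":0,"ay":0,"az":0},
  {"dx":0,"dy":0,"dz":-1.5,"ax":0,"ay":0,"az":0},
  {"dx":0,"dy":0,"dz":-1.9,"ax":0,"ay":0,"az":0},
  {"dx":0,"dy":0,"dz":-2.2,"ax":0,"ay":0,"az":0},
  {"dx":0,"dy":0,"dz":-2.4,"ax":0,"ay":0,"az":0},
  {"dx":0,"dy":0,"dz":-2.6,"ax":0,"ay":0,"az":0},
  {"dx":0,"dy":0,"dz":-2.6,"ax":0,"ay":0,"az":0},
])

```text
t: 25.78
tool_pos: [0.5336, 0.1011, 0.0706]
tcp_rot: [-2.767, 1.569, 0.443]
force: [-1.3, 0.7, -4.7]
grip_width: 0.274
```

```bash
python3 - <<'E'
from h import *
p,R,s=tool();print(p,np.arctan2(R[1,1],R[0,1])+np.pi/2,R[2,2],s["force"],s["torque"],s["grip_width"])
D=down(1.64-np.pi)
for y,z in ((.056,.0705),): print(y,z,goal(fk(.0005,y,z),D))
E
```

```text
[0.53358949 0.10109756 0.07058632] 0.06825031168956719 -0.0016935428928848816 [-1.34583411  0.73182138 -4.67229165] [0.1643821  0.3960144  0.08659888] 0.2738911940322858
0.056 0.0705 (array([ 0.01, -0.03, -0.41]), array([-0.05, -0.1 ,  0.04]))
```

Pushing on in small steps until the shoulder meets the cheek.

>>> play_rows([
  {"dx":0,"dy":0,"dz":-0.2,"ax":0,"ay":0,"az":0},
  {"dx":0,"dy":0,"dz":-0.4,"ax":0,"ay":0,"az":0},
  {"dx":0,"dy":0,"dz":-0.5,"ax":0,"ay":0,"az":0},
  {"dx":0,"dy":0,"dz":-0.5,"ax":0,"ay":0,"az":0},
])

```text
t: 26.28
tool_pos: [0.5385, 0.1014, 0.0705]
tcp_rot: [-2.69, 1.569, 0.52]
force: [-3.9, 1.1, -3.7]
grip_width: 0.272
```

>>> play_rows([
  {"dx":0,"dy":0,"dz":-0.1,"ax":0,"ay":0,"az":0},
  {"dx":0,"dy":0,"dz":-0.15,"ax":0,"ay":0,"az":0},
  {"dx":0,"dy":0,"dz":-0.15,"ax":0,"ay":0,"az":0},
])

```text
t: 26.65
tool_pos: [0.5387, 0.1014, 0.0703]
tcp_rot: [-0.333, 1.569, 2.877]
force: [-10.2, -0.2, -0.6]
grip_width: 0.272
```

>>> play_rows([
  {"dx":0,"dy":0,"dz":-0.15,"ax":0,"ay":0,"az":0},
  {"dx":0,"dy":0,"dz":-0.3,"ax":0,"ay":0,"az":0},
  {"dx":0,"dy":0,"dz":-0.3,"ax":0,"ay":0,"az":0},
])

```text
t: 27.02
tool_pos: [0.5389, 0.1014, 0.07]
tcp_rot: [-0.032, 1.563, -3.105]
force: [-19.0, -1.1, 8.3]
grip_width: 0.272
```

```bash
python3 - <<'E'
from h import *
p,R,s=tool();print(p,s["force"],s["torque"],s["grip_width"])
im=viewer.snapshot("scene")[:,:,::-1];t=viewer.snapshot("top")[:,:,::-1];cv2.imwrite("pics/s10.png",im);cv2.imwrite("pics/t10.png",t)
E
```

```text
[0.53893969 0.10140817 0.06997901] [-19.03867238  -1.1003664    8.33107649] [-0.17438269  3.18700388  0.09052147] 0.27164973120826524
```

Position held while the force rose to 19 N, so the shoulder is home. Letting go and backing off upwards.

>>> play_rows([
  {"dx":0,"dy":0,"dz":0.03,"ax":0,"ay":0,"az":0},
  {"dx":0,"dy":0,"dz":0.03,"ax":0,"ay":0,"az":0},
  {"dx":0,"dy":0,"dz":0.03,"ax":0,"ay":0,"az":0},
  {"dx":0,"dy":0,"dz":0.03,"ax":0,"ay":0,"az":0},
  {"dx":-2,"dy":0,"dz":0.03,"ax":0,"ay":0,"az":0},
  {"dx":-5,"dy":0,"dz":0.03,"ax":0,"ay":0,"az":0},
  {"dx":-10,"dy":0,"dz":2,"ax":0,"ay":0,"az":0},
  {"dx":-15,"dy":0,"dz":10,"ax":0,"ay":0,"az":0},
  {"dx":-15,"dy":0,"dz":12,"ax":0,"ay":0,"az":0},
  {"dx":-15,"dy":0,"dz":12,"ax":0,"ay":0,"az":0},
], claw=55)

```text
t: 28.38
tool_pos: [0.4198, 0.0934, 0.2233]
tcp_rot: [-0.143, 1.568, 3.068]
force: [-0.1, 1.3, -0.8]
grip_width: 0.55
```

```bash
python3 - <<'E'
from h import *
p,R,s=tool();print(p,s["force"],s["t"])
t=viewer.snapshot("top")[:,:,::-1];b=viewer.snapshot("scene")[:,:,::-1]
cv2.imwrite("pics/tf.png",t);cv2.imwrite("pics/sf.png",b)
A=cv2.resize(t[170:245,140:240],None,fx=4,fy=4,interpolation=2)
B=cv2.resize(b[130:220,290:370],None,fx=6.5,fy=6.5,interpolation=2)[:585]
W=viewer.snapshot("wrist")[:,:,::-1]
cv=np.zeros((600,800,3),np.uint8);cv[:300,:400]=A;cv[:585,400:800]=B[:,60:460];cv[300:600,:400]=cv2.resize(W,(400,300))
cv2.imwrite("pics/f.png",cv)
E
```

```text
[0.41977581 0.09335642 0.22332701] [-0.10016159  1.33417458 -0.75167154] 28.375
```

View pics/f.png

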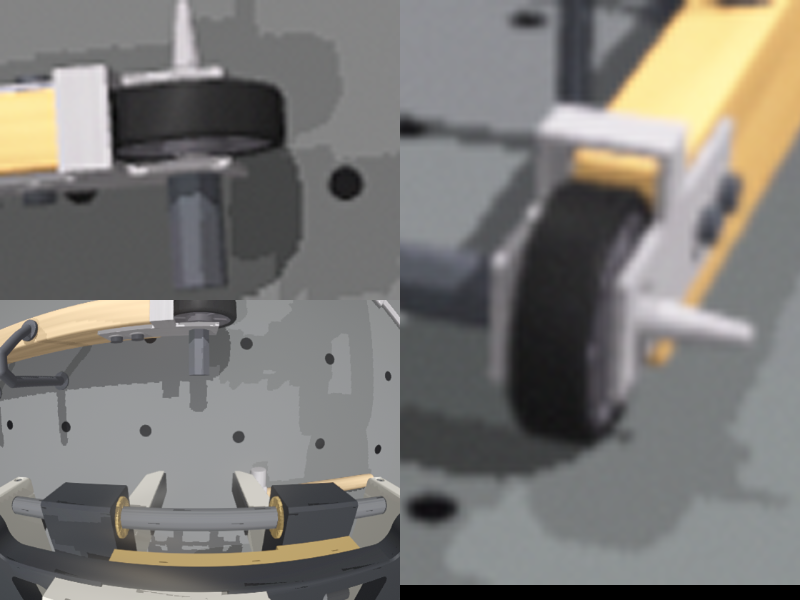

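```bash
python3 - <<'E'
from h import *
c=viewer.calibration("top");cs=viewer.calibration("scene")
P=lambda x,y,z:plane(*ray(c,(140+x/4,170+y/4)),z)
o=fk(0,0,0);xf=fk(1,0,0)-o;yf=fk(0,1,0)-o
g=lambda X:np.round([(X-o)@xf*1e3,(X-o)@yf*1e3],1)
# tip row may be cut by crop: find brightest top point in raw
t=cv2.imread("pics/tf.png",0);col=t[150:200,180:192].astype(int);r=np.where(col.max(1)>col[0].max()+25)[0];print("tip row",150+r[0],180+col[r[0]].argmax())
tip=plane(*ray(c,(180+col[r[0]].argmax()+.5,150+r[0])),.056);print("tip",g(tip))
for n,px,z in (("shoulder",(193,175),.067),("cheek outer",(193,168),.08),("end L",(177,288),.067),("end R",(228,285),.067),("sh L",(168,176),.067),("sh R",(220,172),.067),("wheel F",(112,118),.053),("wheel B",(285,115),.053)): print(n,g(P(*px,z)))
# two-view tip: scene crop tip (753,331) -> raw
q=(290+(753-400+60)/6.5,130+331/6.5);o2,d2=ray(cs,q);o1,d1=ray(c,(180+col[r[0]].argmax()+.5,150+r[0]))
A=np.c_[d1,-d2];k=np.linalg.lstsq(A,o2-o1,rcond=None)[0];print("tip 3d",o1+k[0]*d1,o2+k[1]*d2,g((o1+k[0]*d1+o2+k[1]*d2)/2))
# wheel bottom contact in scene crop, wheel lowest pixel
a=cv2.imread("pics/top0.png");b=cv2.imread("pics/tf.png")
for n,(x0,y0,x1,y1) in {"jar":(180,95,212,160),"wrench":(335,130,412,185),"hammer":(235,300,360,350)}.items():
    print(n,cv2.absdiff(a[y0:y1,x0:x1],b[y0:y1,x0:x1]).mean())
E
```

```text
tip row 170 185
tip [  0.5 -69.2]
shoulder [-2.5 27.3]
cheek outer [-5.6 25.3]
end L [ 9.1 85.7]
end R [-17.4  86.3]
sh L [10.6 26.8]
sh R [-16.7  26.8]
wheel F [42.  -8.6]
wheel B [-50.3  -2.9]
tip 3d [0.66298669 0.11080295 0.05422922] [0.66446415 0.11152592 0.05473794] [  1.2 -70.4]
jar 4.404807692307692
wrench 4.776072412436049
hammer 10.893066666666666
```

```bash
python3 - <<'E'
from h import *
for n in("top0","tf"):
    h=cv2.cvtColor(cv2.imread(f"pics/{n}.png")[300:335,250:362],cv2.COLOR_BGR2HSV);m=cv2.inRange(h,(8,90,60),(30,255,255));M=cv2.moments(m,True);print(n,M["m10"]/M["m00"],M["m01"]/M["m00"],M["m00"])
bot.finish_job();print("done",sensors.read_state()["t"])
E
```

```text
top0 54.72195892575039 17.345971563981042 1266.0
tf 54.66745655608215 17.362559241706162 1266.0
the job is handed in; nothing more can be done
the job is handed in; nothing more can be done
```

The wheel is rolled into the fork, pinned by the drift and released, and the job is handed in at about 28.5 s of the 72 s allowed. The hand-in gives no verdict.

**What I did**
- **Turning:** the wheel started about 90° across the fork instead of roughly in line with it. I gripped the tyre's crown and turned it on the spot before rolling.
- **Rolling:** I rolled it on its tread in four strokes, about 200 mm or 230° in all, regripping the tyre between strokes. It stayed upright and on the bench.
- **Drift:** I pushed the drift in from the robot's side until the shoulder met the cheek (19 N with no further movement), then let go and backed off.

**Last checks**
- **Drift:** in the pictures its tip is 69–70 mm past the middle of the fork, inside the 60–74 mm band. Its shoulder is about 27 mm out, where 26 mm is fully home. It points about 0.03 rad off the fork's hole axis, and its height at the tip is about 54 mm.
- **Wheel lift:** I worked this out instead of measuring it. Resting on the 17.5 mm shank, the wheel should hang about 2.6 mm above its standing height.
- **Wheel position along the fork:** the rear edge of the tyre gives −0.3 mm, but its front edge, half hidden by the bridge, would give −4 mm. I trusted the rear edge, since the slack in the holes allows at most 3.5 mm.
- **Fork position:** the top and wrist cameras disagreed by 1–2 mm on this, which is within their calibration.
- **Hammer, jar and wrench:** the hammer has not moved (less than 0.1 pixel). The jar and wrench areas of the picture are nearly unchanged, though I did not measure those two separately.

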